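# Comb the chopsticks into rows

## Task

Take the wooden hand rake out of its stand and comb the four scattered chopsticks towards the tall rail of the white draining tray (on the side away from its shelf), so that they all lie flat in parallel rows, close together side by side along that rail; some of them start under the low shelf, so lean the rake to reach behind them. Move the sticks only with the rake, never with the gripper. Then put the rake back upright in its stand, and do not disturb the things on the shelf and around.

Things in the scene. Friction and masses are not known exactly. Their poses are not given: they have to be found in the camera images.
- drainer: White draining tray, fixed. x runs from the tall rail to the open side under the shelf (about the world -y direction), y along the rail, z up; origin on the worktop under the tray. Tray top at z = 10 mm. Tall rail: inner face x = -110, 12 thick, top z = 24. Low rims: inner faces y = +-97, tops z = 17. Open side, tray ends at x = 117. Stick parts start between x = -104 and +90, askew 0.12 to 0.28 rad from y
- shelf_edge (a point): Middle of the lower edge, nearest the tall rail, of the slatted wooden shelf over the other half of the tray (tray frame: x = 38, y = 0, z = 175 mm). The shelf reaches 80 mm back from it, 106 mm to each side and is 10 mm thick, with a wire guard to z = 208 at its other edge, on four 8 mm posts at tray x = 46 and 108, y = +-100
- rake_grip (a point): Pale wooden hand rake, 110 g, upright in its stand. Point on the handle's axis, 150 mm above the tooth tips; z up the handle, y along the head. Handle: straight bar, 24 mm along x, 16 mm along y (grasp it across y), reaching from the head to 180 mm above the tips (blue end)
- rake: The same rake; origin at the middle of the tooth tips, same axes. Head: a bar 134 mm long (y), 14 thick (x), 26 to 42 mm above the tips; below it 8 flat teeth in one line along y, each 14 (x) by 5 (y), 18 mm apart
- stand: Brown wooden rake stand, fixed: base 70x168 mm, 8 thick (tooth tips rest on it at z = 8 mm), with a slot along y between two walls 42 mm high: 21 mm wide at the bottom, flaring at the top, 146 mm long. Origin on the worktop under the middle; y along the slot, z up
- stick1_c (a point): dark wooden chopstick, a straight bar 9x9 mm square and 140 long, one end painted red, 15 g, lying loose on the tray. This point is its centre, 4.5 mm above its underside; its y axis runs along the stick
- stick1: the same stick; origin at the middle of its underside
- stick2_c (a point): dark wooden chopstick, a straight bar 9x9 mm square and 140 long, one end painted red, 15 g, lying loose on the tray. This point is its centre, 4.5 mm above its underside; its y axis runs along the stick
- stick2: the same stick; origin at the middle of its underside
- stick3_c (a point): dark wooden chopstick, a straight bar 9x9 mm square and 140 long, one end painted red, 15 g, lying loose on the tray. This point is its centre, 4.5 mm above its underside; its y axis runs along the stick
- stick3: the same stick; origin at the middle of its underside
- stick4_c (a point): dark wooden chopstick, a straight bar 9x9 mm square and 140 long, one end painted red, 15 g, lying loose on the tray. This point is its centre, 4.5 mm above its underside; its y axis runs along the stick
- stick4: the same stick; origin at the middle of its underside
- salt: small screw-top glass jar with brown lid, 68 mm across, 88 high, standing loose on the shelf; origin at the middle of its underside; leave it alone
- garlic: garlic bulb, 56 mm across and high, lying loose on the shelf; origin at the middle of its underside; leave it alone
- opener: yellow-handled can opener lying on the worktop, 174x41x20; origin at the middle of its underside; leave it alone
- glass: clear drinking glass, 80 mm across, 91 high, on the worktop; origin at the middle of its underside; leave it alone
- lemon_1: lemon, 72x55x56, on the worktop; origin at the middle of its underside; leave it alone

How it is judged:
By the outcome, as a careful person would: the job done as asked, in the order asked, and still so for the second after the job is handed in, with the robot touching nothing.
It also fails if it takes over 59 s, if anything falls off the work surface, if the arm or the gripper's body presses on something with over 40 N, if the wrist force passes 120 N, or if a joint passes its speed limit or range.

## Robot

A 6-joint arm with a two-finger parallel gripper is mounted at the origin on a cart in front of the work surface, level with it; the furniture and walls round the work are solid. World frame = base frame: x ahead of the robot, y to its left, z up, the work surface at z = 0. Lengths are in mm, angles in rad, forces in N, time in s.
With the tool pointing down it reaches from about 300 to 775 mm from the base axis. Payload 14.6 kg.
Tool frame: the origin (TCP) lies on the centre line of the jaws, within the pads' length; the fingertips stand 22 mm ahead of it and the grasp point (between the pads) lies 3 mm ahead of it (manip.tcp_to_tips is the distance from the TCP to the fingertips, in mm); z points along the fingers, y is the direction in which the jaws open and shut (so a half turn about z gives the same grasp; the last joint's range is limited). The gripper opens to 94 mm and grips with 3 to 60 N. Pads are 16 mm wide; open, the fingers measure 119 mm over their backs; the gripper's body (75 mm by 177 mm) begins 78 mm behind the grasp point.
Start: joints at [1.112, 0.3, 1.521, -0, 1.321, -0.067], TCP at [210.016, 508.314, 227.446] pointing down, gripper open.
Joint ranges: [-3.03, 3.03], [-0.79, 2.21], [0.23, 2.52], [-1.04, 4.18], [0, 3.07], [-2.55, 2.55]. Speed limits (rad/s): [2.22, 2.22, 2.57, 3.14, 3.14, 3.14].

## Interface

Orientations are given as [roll, pitch, yaw] about the fixed x, y, z axes, in that order (R = Rz(yaw) Ry(pitch) Rx(roll)).
In Python, from cell import manip, vision, workorder gives the robot as it stands.
- The arm moves only by the tool carry_out, never from a script. Its argument "deltas" is a list of rows, each a list of 3 entries, a list of its own where there are three numbers: the shift along the tool's x, y, z in cm, then the turn about the tool's z in degrees, then the opening, from 0 (shut) to 1 (fully open). A call has 1 to 20 rows; each row shifts and turns the commanded pose from where the row before left it, along the tool's axes as they then stand; what a row does not reach is not made up. A row lasts 1/12 s, in which the tool goes at most 41.7 mm and 7.16 degrees, less where a joint would pass 70% of its speed; a pose out of reach is approached as far as the arm can. A call with a gripper value outside its range is refused whole. The fingers move at their own pace and stop on an object; "grip_force" is the grip in N (left out, the last holds). Time passes only in rows, so rows that do not move let the fingers close. It gives the time, the measured TCP pose, the force and the opening at its end, in the units of the state.
- manip.read_state(): the state, without advancing time (a new reading comes with each control period).
- vision.camera(name): name is "scene" or "side" or "wrist"; returns (picture, depth): 384x512x3 uint8, red, green, blue; 384x512 float32, mm along the optical axis (not along the pixel's ray), 0 where there is no reading.
- vision.calibration(name): a dict with "mtx" (3x3 intrinsics, pixels), "distortion" ([k1, k2, p1, p2, k3] as OpenCV has them; the pictures are not rectified), "eye" and "orientation" of the camera in the world. Camera axes: x right, y down, z forward; pixel columns grow to the right and rows downward; lengths in mm; the calibration is good to about 2 mm. A picture is of the moment at which its call begins: read the wrist's pose just before it. calibration takes no time and is no camera call; for the wrist camera it gives the pose at the moment of the call.
- workorder.sign_off(): hands the job in, once; it reports no verdict.
The state is a dict: "clock": time; "joints": joint angles; "qd": joint speeds; "effort": joint torques, N m; "eef_pos": TCP position; "eef_rot": TCP orientation; "wrist_force": force on the tool from outside, world axes, zero at the start; "moment": the same for the moment, N m; "finger_gap": finger opening in mm.
Only numpy, scipy, OpenCV 4.12 (cv2) and the standard library are available. Lean on these libraries where they do the work, as an engineer would, in place of code of your own. Each camera call takes 0.05 s, during which the arm holds its last target.

## Working session

There is one attempt and no reset: what is moved stays moved. The work goes in short steps, Python scripts to look and compute and a tool call to move; the robot and the scene stay as the last step left them, time stands still between calls to the robot, and variables do not carry over. Pictures are saved under pics/ and viewed, and the job is handed in when it is done.

Besides the shell and the picture viewer there is one more tool, called as name(argument=value, ...), one argument or row to a line, values as JSON. carry_out: Moves the arm, as the interface text tells. Its arguments: {"type":"object","properties":{"deltas":{"type":"array","items":{"type":"array"}},"grip_force":{"type":"number"}},"required":["deltas"]}

```bash
ls; mkdir -p pics
python3 - <<'E'
from cell import manip, vision, workorder
import cv2
print(manip.read_state())
for n in ["scene","side","wrist"]:
    c=vision.calibration(n); print(n,c)
    p,d=vision.camera(n)
    cv2.imwrite(f"pics/{n}0.png",p[:,:,::-1])
    import numpy as np; np.save(f"pics/{n}0_d.npy",d)
E
```

```text
pics
{'clock': 0.0, 'joints': array([ 1.11240013e+00,  3.00469504e-01,  1.52156958e+00,  5.05195786e-06,
        1.32067822e+00, -6.66016007e-02]), 'qd': array([-0.00159237,  0.00012002,  0.0007255 , -0.00046912,  0.00187024,
       -0.00178695]), 'effort': array([-3.64042153e-04, -5.31805086e+01, -3.52731228e+01,  7.07781245e-02,
        2.44599703e-02, -1.13203441e-04]), 'eef_pos': array([209.91763526, 508.11830524, 226.89205093]), 'eef_rot': array([-3.14047082e+00, -7.97307462e-05,  2.74979676e+00]), 'wrist_force': array([ 0.01846248, -0.04486463, -0.48052047]), 'moment': array([-0.01016186,  0.00501486,  0.02693661]), 'finger_gap': 93.90147573157762}
scene {'mtx': array([[371.97730831,   0.        , 255.13053316],
       [  0.        , 371.97730831, 192.53518163],
       [  0.        ,   0.        ,   1.        ]]), 'distortion': array([-0.10710349,  0.        ,  0.        ,  0.        ,  0.        ]), 'eye': array([  19.04344311, -272.9211623 ,  869.42422778]), 'orientation': array([-2.35458715,  0.0167991 , -0.9169494 ])}
side {'mtx': array([[415.57222843,   0.        , 251.0142064 ],
       [  0.        , 415.57222843, 191.92121646],
       [  0.        ,   0.        ,   1.        ]]), 'distortion': array([0.04954962, 0.        , 0.        , 0.        , 0.        ]), 'eye': array([225.87039219, 851.24011286, 808.91501147]), 'orientation': array([-2.29971923, -0.01453374, -2.57271033])}
wrist {'mtx': array([[283.86488056,   0.        , 252.57387659],
       [  0.        , 283.86488056, 189.92979592],
       [  0.        ,   0.        ,   1.        ]]), 'distortion': array([-0.06836889,  0.        ,  0.        ,  0.        ,  0.        ]), 'eye': array([145.19650843, 535.56868162, 383.59760425]), 'orientation': array([2.89803976e+00, 5.29998391e-04, 1.17942621e+00])}
```

View pics/scene0.png

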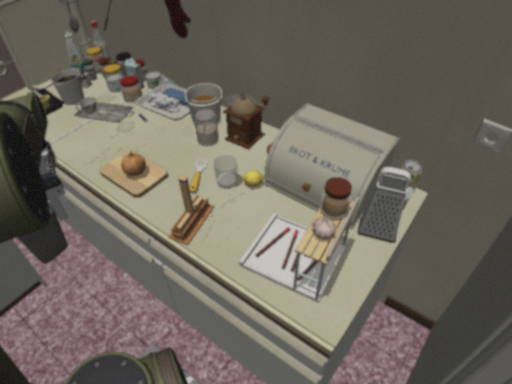

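View pics/side0.png

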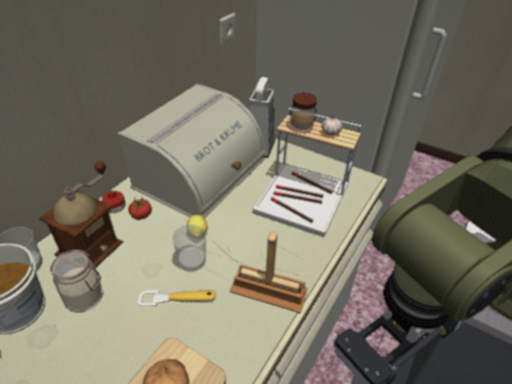

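View pics/wrist0.png

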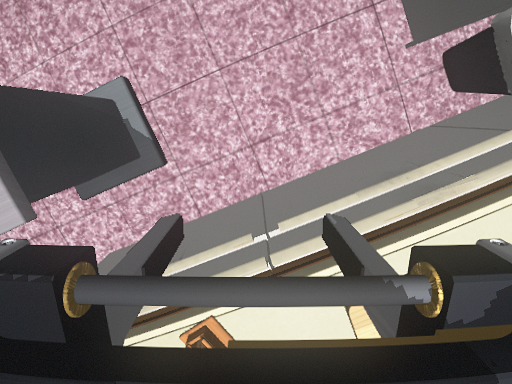

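Side view: stand with rake at about (270,275), tray at (300,200) with four sticks and the shelf behind. Scene view: rake at (190,215), tray at (290,250). I'll zoom in and measure.

```bash
cat > h.py <<'E'
import numpy as np, cv2
from scipy.spatial.transform import Rotation as R
from cell import vision
def cal(n):
    c=vision.calibration(n); return c
def rot(c): return R.from_euler('xyz',c['orientation']).as_matrix()
def rays(c,px):
    px=np.asarray(px,float).reshape(-1,1,2)
    u=cv2.undistortPoints(px,c['mtx'],c['distortion']).reshape(-1,2)
    return np.c_[u,np.ones(len(u))]
def toplane(c,px,z):
    r=rays(c,px)@rot(c).T; t=(z-c['eye'][2])/r[:,2]
    return c['eye']+r*t[:,None]
def todepth(c,px,d):
    r=rays(c,px); dd=np.array([d[int(round(y)),int(round(x))] for x,y in np.reshape(px,(-1,2))])
    return c['eye']+(r*dd[:,None])@rot(c).T
def proj(c,P):
    P=np.asarray(P,float).reshape(-1,3); Rm=rot(c)
    return cv2.projectPoints((P-c['eye'])@Rm,np.zeros(3),np.zeros(3),c['mtx'],c['distortion'])[0].reshape(-1,2)
def cloud(c,d):
    h,w=d.shape; ys,xs=np.mgrid[:h,:w]; px=np.c_[xs.ravel(),ys.ravel()].astype(float)
    P=c['eye']+(rays(c,px)*d.ravel()[:,None])@rot(c).T
    return P.reshape(h,w,3)
E
python3 - <<'E'
from h import *
p=cv2.imread('pics/side0.png'); 
cv2.imwrite('pics/side_z.png',cv2.resize(p[80:320,190:390],None,fx=3,fy=2.5,interpolation=cv2.INTER_CUBIC)) 
cv2.imwrite('pics/side_z1.png',cv2.resize(p[150:240,240:370],None,fx=6,fy=6,interpolation=cv2.INTER_CUBIC)) 
p=cv2.imread('pics/scene0.png'); 
cv2.imwrite('pics/scene_z.png',cv2.resize(p[160:310,150:370],None,fx=3.6,fy=3.6,interpolation=cv2.INTER_CUBIC))
E
```

```text
(no output)
```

View pics/side_z1.png

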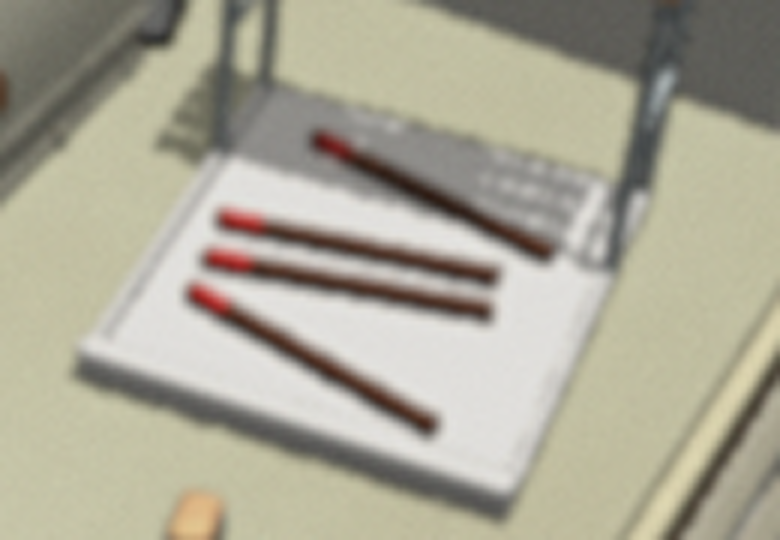

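View pics/scene_z.png

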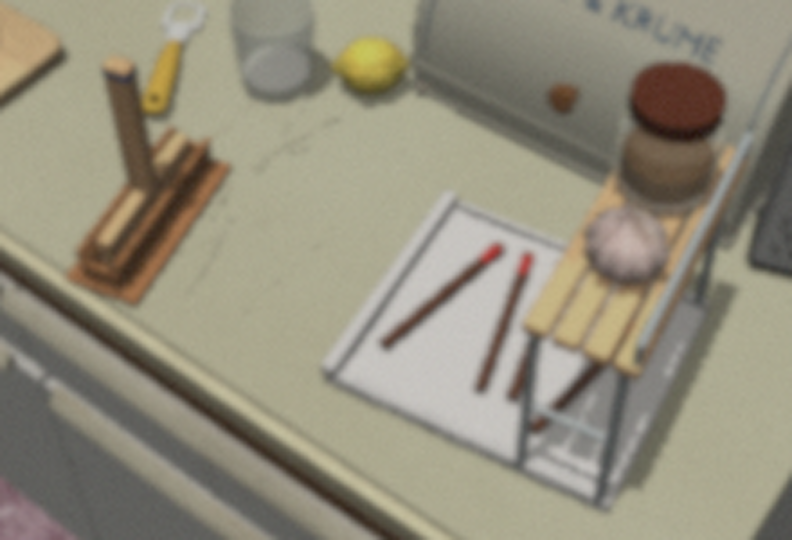

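View pics/side_z.png

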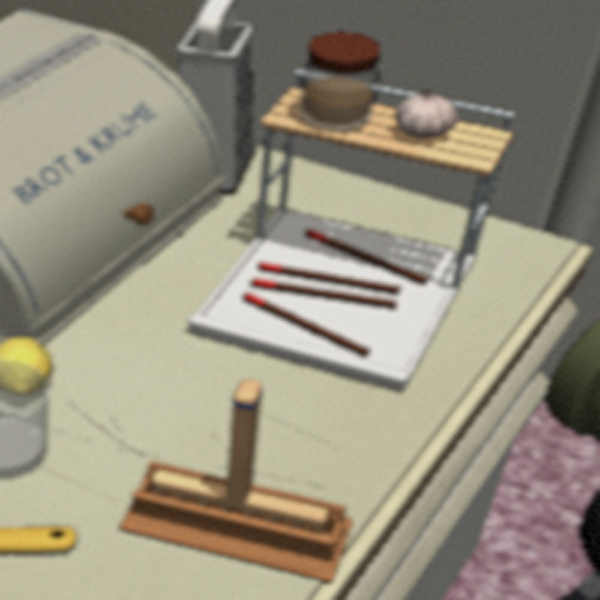

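Run:
```python
from h import *
c=cal('side'); d=np.load('pics/side0_d.npy'); p=cv2.imread('pics/side0.png')
def z1(x,y): return (240+(x+.5)/6-.5,150+(y+.5)/6-.5)
cor=[z1(82,345),z1(512,487)]
A=toplane(c,cor,24); print('rail outer top corners',A.round(1), np.linalg.norm(A[0]-A[1]))
C=cloud(c,d); print(todepth(c,cor,d).round(0))
hsv=cv2.cvtColor(p,cv2.COLOR_BGR2HSV)
m=np.zeros(p.shape[:2],np.uint8)
v=p.max(2); m[((v<120)&(hsv[...,1]>70))|((hsv[...,1]>130)&(p[...,2]>100))]=255
mask=np.zeros_like(m); cv2.fillPoly(mask,[np.int32([z1(250,80),z1(90,345),z1(500,480),z1(590,275),z1(560,200)])],255)
m&=mask
n,l,s,_=cv2.connectedComponentsWithStats(m)
for i in range(1,n):
    if s[i,4]<40: continue
    ys,xs=np.where(l==i)
    P=toplane(c,np.c_[xs,ys].astype(float),15.5)
    cnt=cv2.minAreaRect(P[:,:2].astype(np.float32)); print(s[i],np.round(cnt[0],1),np.round(cnt[1],1))
    mu=P[:,:2].mean(0); u,sv,vt=np.linalg.svd(P[:,:2]-mu); t=(P[:,:2]-mu)@vt[0]
    cc=mu+vt[0]*(t.max()+t.min())/2
    print(cc.round(1),vt[0].round(3),(t.max()-t.min()).round(1))
    red=p[ys,xs,2]>100
    print(' red mean',P[red].mean(0).round(0))
# rake handle top and stand via cloud
sel=(C[...,2]>50)&(C[...,2]<220)&(C[...,0]>150)
for n_,dd in(('side',d),):
    Q=C[(C[...,0]>250)&(C[...,0]<650)&(C[...,1]<450)&(C[...,1]>-100)&(C[...,2]>100)&(C[...,2]<200)]
    print(len(Q),Q.min(0),Q.max(0),Q.mean(0))
# rake handle pixel
px=[(232+i*0,0) for i in []]
for q in [(272,240),(271,250),(271,260),(272,236),(240,275),(300,285)]:
    print(q,C[q[1],q[0]].round(0))
```

```text
rail outer top corners [[651.3 153.4  24. ]
 [450.6 125.8  24. ]] 202.63095284598577
[[651. 154.  25.]
 [450. 126.  24.]]
[292 172  40  21  79] [571.6 -38.4] [ 11.7 133.7]
[571.5 -38.9] [-0.994  0.11 ] 133.6
 red mean [618. -45.  15.]
[277 186  45  11  72] [582.8  16.1] [129.8   6.9]
[582.8  16.1] [-0.964 -0.265] 129.8
 red mean [605.  21.  15.]
[275 192  46  10  74] [574.3  42.7] [129.7   8.5]
[574.5  42.1] [-0.953 -0.303] 129.7
 red mean [600.  49.  15.]
[272 198  40  23  80] [566.4  95.9] [  7.9 132. ]
[566.3  95.2] [-0.992  0.127] 132.0
 red mean [588.  91.  16.]
1324 [468.20138496 -99.97514966 100.02119579] [649.24871592 361.45250933 199.99562802] [525.53008214  51.66737087 173.99665913]
(272, 240) [482. 356. 185.]
(271, 250) [482. 357. 156.]
(271, 260) [481. 357. 125.]
(272, 236) [486. 350. 189.]
(240, 275) [549. 371.  40.]
(300, 285) [423. 320.  39.]
```

Run:
```python
from h import *
for n in('side','scene'):
    c=cal(n); d=np.load(f'pics/{n}0_d.npy'); C=cloud(c,d)
    S=lambda zl,zh,x0=380,x1=600,y0=270,y1=440:C[(C[...,0]>x0)&(C[...,0]<x1)&(C[...,1]>y0)&(C[...,1]<y1)&(C[...,2]>zl)&(C[...,2]<zh)]
    Q=S(70,172); print(n,'handle',len(Q),Q.mean(0).round(1),np.percentile(Q,[3,97],0).round(1))
    Q=S(180,195); print('top',len(Q),Q.mean(0).round(1),np.percentile(Q,[3,97],0).round(1))
    Q=S(43,55); print('headtop',len(Q)); r=cv2.minAreaRect(Q[:,:2].astype(np.float32)); print(r)
    Q=S(35,55); print('head+wall',len(Q)); r=cv2.minAreaRect(Q[:,:2].astype(np.float32)); print(r)
    Q=S(5,12); r=cv2.minAreaRect(Q[:,:2].astype(np.float32)); print('base',r)
    # tray
    Q=C[(C[...,0]>430)&(C[...,0]<680)&(C[...,1]>-110)&(C[...,1]<170)&(C[...,2]>6.5)&(C[...,2]<30)]
    print('tray',len(Q),cv2.minAreaRect(Q[:,:2].astype(np.float32)))
    Q=C[(C[...,0]>430)&(C[...,0]<680)&(C[...,1]>-10)&(C[...,1]<170)&(C[...,2]>20.5)&(C[...,2]<30)]
    print('rail',len(Q),cv2.minAreaRect(Q[:,:2].astype(np.float32)))
    Q=C[(C[...,0]>430)&(C[...,0]<690)&(C[...,1]>-150)&(C[...,1]<20)&(C[...,2]>180)&(C[...,2]<190)]
    print('shelf',len(Q),cv2.minAreaRect(Q[:,:2].astype(np.float32)))
    Q=C[(C[...,0]>430)&(C[...,0]<690)&(C[...,1]>-150)&(C[...,1]<20)&(C[...,2]>195)&(C[...,2]<290)]
    print('things on shelf',Q.min(0),Q.max(0))
```

```text
side handle 277 [481.8 355.3 122.6] [[476.4 340.7  74.6]
 [490.3 360.4 168.6]]
top 92 [484.5 349.5 187.2] [[477.2 337.7 181. ]
 [492.8 358.9 190.8]]
headtop 402
((486.8465576171875, 350.33624267578125), (151.2755126953125, 39.57466506958008), 14.686525344848633)
head+wall 856
((486.7130126953125, 348.13177490234375), (157.52593994140625, 44.459476470947266), 14.364677429199219)
base ((486.6842041015625, 366.8204650878906), (141.49951171875, 175.93905639648438), 89.73784637451172)
tray 4117 ((545.7250366210938, 29.912445068359375), (250.88613891601562, 259.94091796875), 5.364919185638428)
rail 500 ((561.135498046875, 61.17945861816406), (203.9501495361328, 169.32066345214844), 7.68166971206665)
shelf 918 ((577.7183837890625, -54.09642791748047), (211.1051483154297, 84.65533447265625), 7.684328079223633)
things on shelf [ 481.29051771 -105.09764206  195.03480861] [682.87072143  -6.7155811  276.04532421]
scene handle 228 [480.2 343.3 122.3] [[474.3 335.7  74.7]
 [491.4 356.8 168.2]]
top 47 [482.2 345.7 185.9] [[475.9 335.7 180.5]
 [491.1 358.5 190. ]]
headtop 178
((484.57220458984375, 346.8877258300781), (135.4118194580078, 38.54021072387695), 13.833466529846191)
head+wall 391
((483.7582092285156, 348.0200500488281), (157.82080078125, 42.9724006652832), 13.508466720581055)
base ((507.9692687988281, 358.0701599121094), (228.43984985351562, 94.04061889648438), 23.082735061645508)
tray 4007 ((564.8775024414062, 25.84063720703125), (209.0370635986328, 239.3865509033203), 7.546079635620117)
rail 249 ((560.1773071289062, 77.51477813720703), (207.67518615722656, 136.1839599609375), 8.944656372070312)
shelf 1049 ((574.8291625976562, -52.95369338989258), (213.7973175048828, 81.64877319335938), 7.626931667327881)
things on shelf [ 477.83685514 -105.48230609  195.20177277] [680.59428323  -7.90954953 275.66737595]
```

carry_out(
  deltas=[
    [[0,0,0],6.67,1],
    [[0,0,0],6.67,1],
    [[0,0,0],6.67,1],
    [[0,0,0],6.67,1],
    [[0,0,0],6.67,1],
    [[0,0,0],6.67,1],
    [[0,0,0],6.67,1],
    [[0,0,0],6.67,1],
    [[0,0,0],0,1],
  ],
)

```text
clock: 0.9
eef_pos: [210.0, 508.2, 227.2]
eef_rot: [-3.141, 0.0, 1.813]
wrist_force: [-0.3, -0.2, -0.8]
finger_gap: 94.0
```

```bash
cat >> h.py <<'E'
def tool(s=None):
    from cell import manip
    s=s or manip.read_state(); return np.array(s['eef_pos']),R.from_euler('xyz',s['eef_rot']).as_matrix(),s
def delta(target):
    p,M,s=tool(); return (M.T@(np.asarray(target)-p)/10).round(2)
E
python3 - <<'E'
from h import *
p,M,s=tool(); print(p.round(1),np.degrees(s['eef_rot']).round(2),s['clock'])
print(delta([484,348,161+60]),delta([484,348,161]))
E
```

```text
[210.  508.2 227.2] [-1.7998e+02  2.0000e-02  1.0387e+02] 0.9
[-22.13  22.76   0.62] [-22.12  22.76   6.62]
```

carry_out(
  deltas=[
    [[-1.5,1.6,0],0,1],
    [[-2.4,2.5,0],0,1],
    [[-2.6,2.7,0],0,1],
    [[-2.6,2.7,0],0,1],
    [[-2.6,2.7,0],0,1],
    [[-2.6,2.7,0],0,1],
    [[-2.6,2.7,0],0,1],
    [[-2.6,2.7,0],0,1],
    [[-2.0,1.8,0],0,1],
    [[-0.63,0.66,0],0,1],
    [[0,0,0],0,1],
    [[0,0,0],0,1],
    [[0,0,0],0,1],
  ],
)

```text
clock: 1.98
eef_pos: [483.8, 350.5, 227.5]
eef_rot: [-3.141, -0.0, 1.821]
wrist_force: [0.5, 1.0, 0.2]
finger_gap: 93.9
```

Run:
```python
from h import *
p,M,s=tool(); print(p.round(1),np.degrees(s['eef_rot']).round(2),s['clock'])
print(delta([484,348,166]))
for n in('wrist','side'):
    c=cal(n); im,d=vision.camera(n); cv2.imwrite(f'pics/{n}1.png',im[:,:,::-1]); C=cloud(c,d)
    Q=C[(C[...,0]>460)&(C[...,0]<510)&(C[...,1]>325)&(C[...,1]<370)&(C[...,2]>175)&(C[...,2]<191)]
    if len(Q): print(n,len(Q),np.percentile(Q,[3,97],0).round(1))
    Q=C[(C[...,0]>380)&(C[...,0]<600)&(C[...,1]>290)&(C[...,1]<430)&(C[...,2]>44)&(C[...,2]<55)]
    if len(Q): print(n,len(Q),cv2.minAreaRect(Q[:,:2].astype(np.float32)))
```

```text
[483.8 350.5 227.5] [-1.7999e+02 -1.0000e-02  1.0433e+02] 1.9833
[-0.24 -0.04  6.15]
wrist 699 [[476.6 338.5 179.1]
 [493.  360.4 188.1]]
wrist 1094 ((484.96990966796875, 351.061767578125), (133.2859649658203, 18.771718978881836), 13.49549674987793)
side 101 [[477.3 337.  176.1]
 [493.1 359.3 190.5]]
side 352 ((486.4420471191406, 349.0958251953125), (135.067138671875, 34.68263244628906), 13.809743881225586)
```

View pics/wrist1.png

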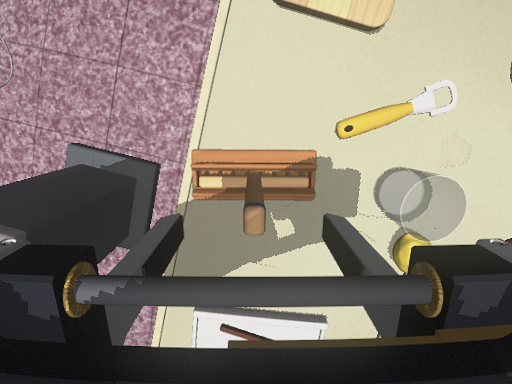

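Wrist view: the handle (255,220) is centred between the open fingers, and the head lies in the slot at (254,183). Next: descend and grip.

carry_out(
  deltas=[
    [[-0.15,0.08,0.5],0.5,1],
    [[0,0,1.2],0,1],
    [[0,0,1.5],0,1],
    [[0,0,1.5],0,1],
    [[0,0,1.0],0,1],
    [[0,0,0.45],0,1],
    [[0,0,0],0,1],
    [[0,0,0],0,0.5],
    [[0,0,0],0,0],
    [[0,0,0],0,0],
    [[0,0,0],0,0],
    [[0,0,0],0,0],
    [[0,0,0],0,0],
    [[0,0,0],0,0],
    [[0,0,0],0,0],
  ],
  grip_force=40,
)

```text
clock: 3.33
eef_pos: [486.0, 348.3, 166.0]
eef_rot: [-3.142, -0.0, 1.81]
wrist_force: [-0.3, -0.8, -0.2]
finger_gap: 44.5
```

Run:
```python
from h import *
p,M,s=tool(); print(p.round(1),np.degrees(s['eef_rot']).round(2),s['clock'],s['finger_gap'],s['wrist_force'],s['moment'])
```

```text
[486.  348.3 166. ] [-180.     -0.    103.69] 3.3333 44.477621541914715 [-0.30533462 -0.80678526 -0.23301301] [-0.01176066  0.05695309  0.04692151]
```

Fingers are still closing (gap 44 mm); I'll wait.

carry_out(
  deltas=[
    [[0,0,0],0,0],
    [[0,0,0],0,0],
    [[0,0,0],0,0],
    [[0,0,0],0,0],
    [[0,0,0],0,0],
    [[0,0,0],0,0],
    [[0,0,0],0,0],
    [[0,0,0],0,0],
  ],
)

```text
clock: 4.0
eef_pos: [486.0, 348.3, 165.8]
eef_rot: [-3.141, 0.0, 1.81]
wrist_force: [-1.5, -0.0, -0.2]
finger_gap: 15.9
```

Run:
```python
import numpy as np
r=143
f=lambda t:np.array([r*np.sin(t)-7*np.cos(t), r*np.cos(t)+7*np.sin(t)])
a=np.radians(np.arange(0,56,4)); P=np.array([f(t) for t in a])
print(np.c_[np.degrees(a[1:]),np.diff(P,axis=0)/10*[1,-1]].round(2))
```

```text
[[ 4.0e+00  1.0e+00 -1.0e-02]
 [ 8.0e+00  1.0e+00  6.0e-02]
 [ 1.2e+01  9.9e-01  1.3e-01]
 [ 1.6e+01  9.8e-01  1.9e-01]
 [ 2.0e+01  9.6e-01  2.6e-01]
 [ 2.4e+01  9.4e-01  3.3e-01]
 [ 2.8e+01  9.2e-01  3.9e-01]
 [ 3.2e+01  8.9e-01  4.6e-01]
 [ 3.6e+01  8.5e-01  5.2e-01]
 [ 4.0e+01  8.2e-01  5.8e-01]
 [ 4.4e+01  7.7e-01  6.3e-01]
 [ 4.8e+01  7.3e-01  6.8e-01]
 [ 5.2e+01  6.8e-01  7.3e-01]]
```

carry_out(
  deltas=[
    [[0,0,-0.4],0,0],
    [[0,0,-0.8],0,0],
    [[0,0,-0.8],0,0],
    [[0,0,-0.3],0,0],
    [[0,0,0],0,0],
    [[0.3,0,0],0,0],
    [[0.3,0,0],0,0],
    [[0,0,0],0,0],
  ],
  grip_force=20,
)

```text
clock: 4.67
eef_pos: [484.5, 354.4, 188.7]
eef_rot: [-3.141, 0.001, 1.81]
wrist_force: [0.5, -2.3, -0.2]
finger_gap: 15.7
```

carry_out(
  deltas=[
    [[0.5,0,0],0,0],
    [[0.5,0,0],0,0],
    [[0.5,0,0.03],0,0],
    [[0.5,0,0.03],0,0],
    [[0.5,0,0.06],0,0],
    [[0.5,0,0.07],0,0],
  ],
)

```text
clock: 5.17
eef_pos: [477.3, 383.9, 186.9]
eef_rot: [-3.141, 0.0, 1.81]
wrist_force: [-0.2, -2.7, -1.7]
finger_gap: 16.0
```

Run:
```python
from h import *
im,d=vision.camera('side'); cv2.imwrite('pics/side2.png',cv2.resize(im[180:340,180:380,::-1],None,fx=3,fy=3))
```

```text
(no output)
```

View pics/side2.png

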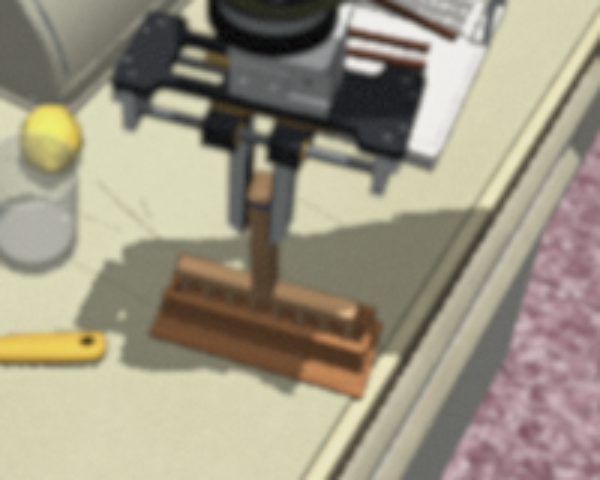

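The rake is pivoting in the grip against the slot wall (head at (265,285)), with only about 3 N. Continuing the arc.

carry_out(
  deltas=[
    [[0.5,0,0.1],0,0],
    [[0.5,0,0.1],0,0],
    [[0.48,0,0.13],0,0],
    [[0.48,0,0.13],0,0],
    [[0.47,0,0.16],0,0],
    [[0.47,0,0.17],0,0],
    [[0.46,0,0.2],0,0],
    [[0.46,0,0.2],0,0],
    [[0.45,0,0.23],0,0],
    [[0.44,0,0.23],0,0],
    [[0.43,0,0.26],0,0],
    [[0.42,0,0.26],0,0],
    [[0.41,0,0.29],0,0],
    [[0.41,0,0.29],0,0],
  ],
)

```text
clock: 6.38
eef_pos: [462.3, 445.7, 159.2]
eef_rot: [-3.142, -0.0, 1.81]
wrist_force: [0.3, -1.8, 1.4]
finger_gap: 15.9
```

carry_out(
  deltas=[
    [[0.39,0,0.31],0,0],
    [[0.38,0,0.32],0,0],
    [[0.37,0,0.34],0,0],
    [[0.36,0,0.34],0,0],
    [[0.35,0,0.36],0,0],
    [[0.34,0,0.37],0,0],
    [[0.32,0,0.38],0,0],
    [[0.3,0,0.38],0,0],
    [[0,0,0],0,0],
  ],
)

```text
clock: 7.13
eef_pos: [455.4, 472.9, 130.5]
eef_rot: [-3.141, 0.0, 1.81]
wrist_force: [0.6, -0.4, 0.4]
finger_gap: 16.2
```

Run:
```python
from h import *
for n in ('side','scene'):
    im,d=vision.camera(n); np.save(f'pics/{n}3_d.npy',d)
    cv2.imwrite(f'pics/{n}3f.png',im[:,:,::-1])
    im=im[160:340,180:380] if n=='side' else im[100:280,120:340]
    cv2.imwrite(f'pics/{n}3.png',cv2.resize(im[...,::-1],None,fx=3,fy=3))
```

```text
(no output)
```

View pics/side3.png

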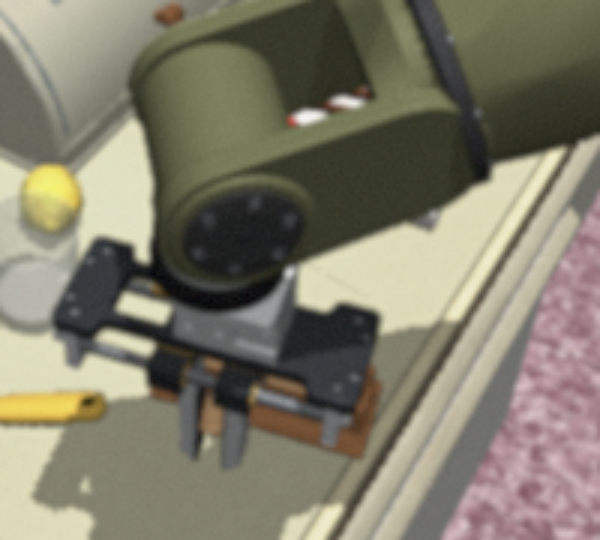

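View pics/scene3.png

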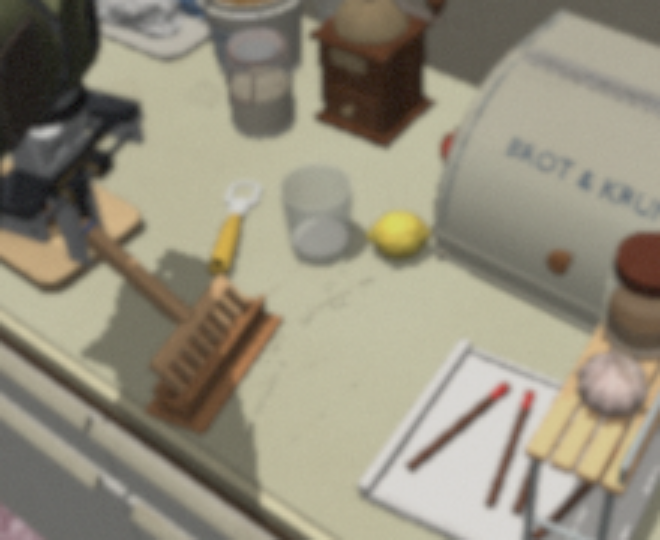

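Scene view: the rake is leaned about 50°, its head at (205,330) on top of the stand. Clamp hard and lift, then measure the lean.

carry_out(
  deltas=[
    [[0,0,0],0,0],
    [[0,0,0],0,0],
    [[0,0,0],0,0],
    [[-0.3,0,-0.5],0,0],
    [[-0.5,0,-1.0],0,0],
    [[-0.5,0,-1.5],0,0],
    [[0,0,-2],0,0],
    [[0,0,-2],0,0],
    [[0,0,-2],0,0],
    [[0,0,-0.8],0,0],
    [[0,0,0],0,0],
    [[0,0,0],0,0],
  ],
  grip_force=60,
)

```text
clock: 8.23
eef_pos: [458.9, 459.7, 229.3]
eef_rot: [3.142, -0.0, 1.81]
wrist_force: [-0.8, 0.3, -1.4]
finger_gap: 15.2
```

```bash
cat > meas.py <<'E'
from h import *
import sys
p,M,s=tool(); print(p.round(1),np.degrees(s['eef_rot']).round(2),s['clock'],s['finger_gap'],s['wrist_force'].round(1))
for n in sys.argv[2:]:
    c=cal(n); im,d=vision.camera(n); cv2.imwrite(f'pics/{n}{sys.argv[1]}.png',im[:,:,::-1]); np.save(f'pics/{n}{sys.argv[1]}_d.npy',d)
    C=cloud(c,d); hsv=cv2.cvtColor(im,cv2.COLOR_RGB2HSV)
    L=(C-p)@M; L[...,2]-=3  # tool frame about grasp
    m=(np.abs(L[...,1])<7)&(L[...,2]>22)&(L[...,2]<140)&(L[...,0]<20)&(L[...,0]>-160)
    Q=L[m]; print(n,'handle',len(Q))
    if len(Q)>30:
        mu=Q.mean(0); v=np.linalg.svd(Q-mu)[2][0]; v*=np.sign(v[2]); print(' mean',mu.round(1),'dir',v.round(3),'tilt',np.degrees(np.arctan2(-v[0],v[2])).round(1))
        for a in range(20,150,10):
            q=Q[(Q[:,2]>a)&(Q[:,2]<a+10)]
            if len(q): print('  z',a,'x',q[:,0].min().round(1),q[:,0].max().round(1))
E
python3 meas.py 4 scene side wrist
```

```text
[458.9 459.7 229.3] [180.    -0.   103.68] 8.2333 15.209064741843077 [-0.8  0.3 -1.4]
scene handle 125
 mean [-97.1   0.2  53. ] dir [-0.677  0.081  0.731] tilt 42.8
  z 20 x -77.6 -63.6
  z 30 x -88.1 -67.6
  z 40 x -100.1 -69.2
  z 50 x -108.4 -86.6
  z 60 x -113.3 -106.0
  z 70 x -121.5 -112.7
  z 80 x -134.9 -115.0
  z 90 x -132.1 -121.7
side handle 1
wrist handle 223
 mean [-84.7   0.   39. ] dir [-0.741  0.019  0.672] tilt 47.8
  z 20 x -75.0 -64.6
  z 30 x -86.7 -71.8
  z 40 x -96.0 -86.0
  z 50 x -107.3 -98.5
  z 60 x -108.5 -107.0
  z 80 x -132.3 -125.5
```

View pics/scene4.png

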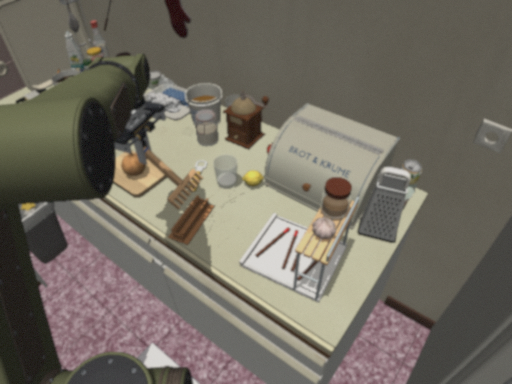

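View pics/wrist4.png

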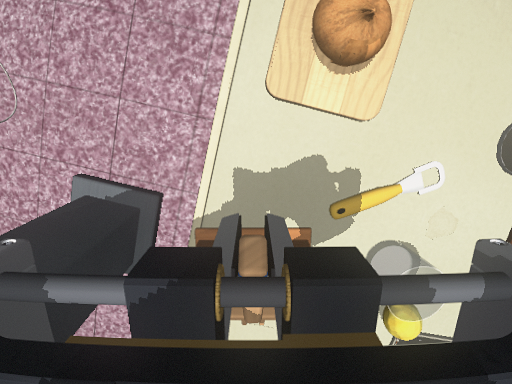

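Run:
```python
from h import *
im=cv2.imread('pics/scene4.png'); cv2.imwrite('pics/scene4z.png',cv2.resize(im[120:240,110:240],None,fx=6,fy=5))
im=cv2.imread('pics/wrist4.png'); cv2.imwrite('pics/wrist4z.png',cv2.resize(im[200:345,180:330],None,fx=5,fy=4))
im=cv2.imread('pics/side4.png'); cv2.imwrite('pics/side4z.png',im)
```

```text
(no output)
```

View pics/scene4z.png

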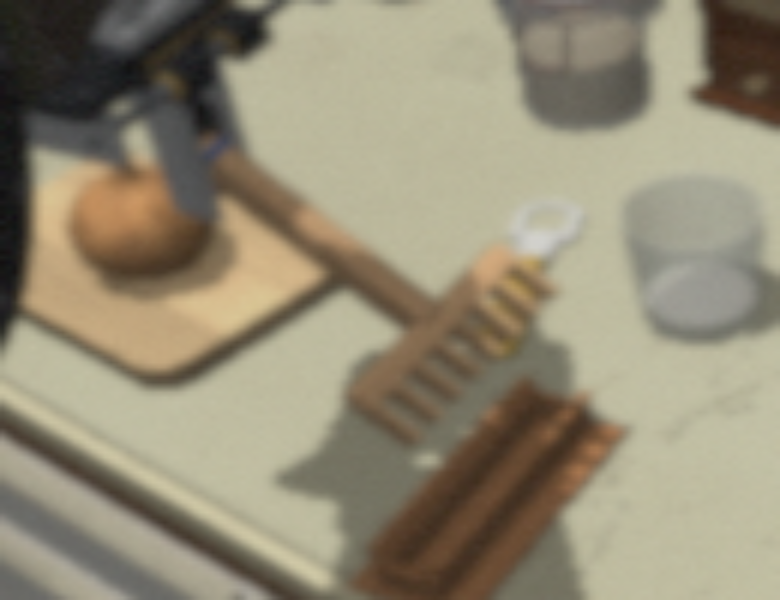

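View pics/wrist4z.png

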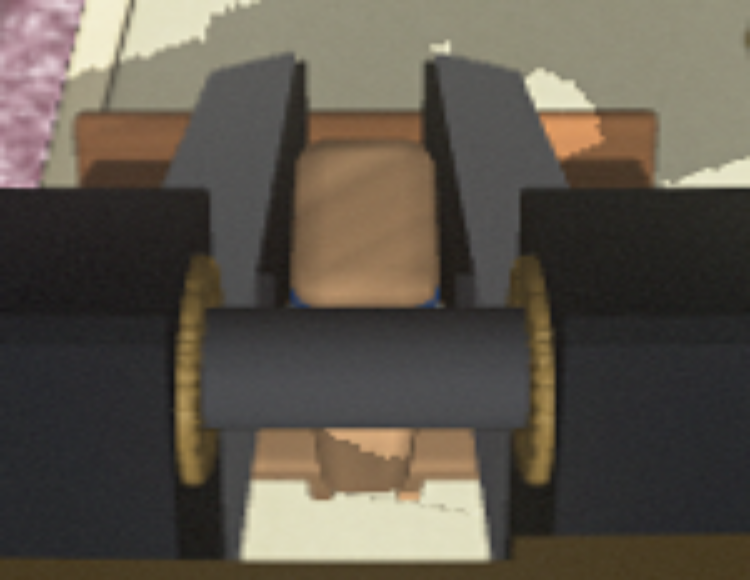

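View pics/side4z.png

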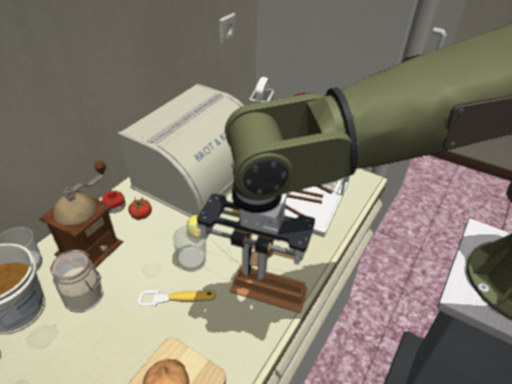

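Run:
```python
from h import *
p=np.array([458.9,459.7,229.3]); M=R.from_euler('xyz',[180,0,103.68],degrees=True).as_matrix()
c=cal('wrist'); d=np.load('pics/wrist4_d.npy'); C=cloud(c,d); L=(C-p)@M; L[...,2]-=3
for y in range(236,276,3): print('wrist',y,L[y,253].round(1))
for y in range(306,326,3): print('wrist',y,L[y,253].round(1))
c=cal('scene'); d=np.load('pics/scene4_d.npy'); C=cloud(c,d); L=(C-p)@M; L[...,2]-=3
for q in [(230,165),(260,195),(300,235),(340,265),(380,295),(410,315),(380,385),(440,330),(490,265),(400,435),(430,410),(545,285)]:
    x,y=int(round(110+q[0]/6)),int(round(120+q[1]/5)); print(q,L[y,x].round(1))
```

```text
wrist 236 [  8.5  -0.2 -13.8]
wrist 239 [  7.9  -0.2 -16.3]
wrist 242 [  6.8  -0.2 -17.9]
wrist 245 [  5.7  -0.2 -19.1]
wrist 248 [  4.9  -0.2 -21.2]
wrist 251 [  3.3  -0.2 -21.4]
wrist 254 [  2.4  -0.2 -23.1]
wrist 257 [  1.3  -0.2 -24.4]
wrist 260 [  0.5  -0.2 -26. ]
wrist 263 [ -0.9  -0.2 -26.7]
wrist 266 [ -2.3  -0.2 -27.2]
wrist 269 [ -3.7  -0.2 -27.7]
wrist 272 [ -4.8  -0.2 -28.9]
wrist 275 [ -6.   -0.2 -29.8]
wrist 306 [ 23.   -0.2 -93.9]
wrist 309 [-64.5  -0.1  20.9]
wrist 312 [-73.1  -0.1  28.6]
wrist 315 [-80.2  -0.1  34.2]
wrist 318 [-90.2  -0.1  43.1]
wrist 321 [-1.021e+02 -1.000e-01  5.400e+01]
wrist 324 [-248.6    0.   227.1]
(230, 165) [-18.5  -7.6 -21.1]
(260, 195) [-31.5  -8.4  -4.8]
(300, 235) [-50.6  -9.8  16.6]
(340, 265) [-67.8  -7.1  35. ]
(380, 295) [-84.9  -7.9  50.8]
(410, 315) [-100.4   -9.1   59.4]
(380, 385) [-111.6  -54.7   67.5]
(440, 330) [-112.6   -5.4   69.7]
(490, 265) [-108.7   50.6   68.8]
(400, 435) [-127.5  -66.3   89. ]
(430, 410) [-132.7  -47.7   85.3]
(545, 285) [-131.    60.2   84.8]
```

Tilt ≈47° with tips at tool (-130, 0, +104) from the TCP. Now go to the tray: turn first, then work out the shift.

carry_out(
  deltas=[
    [[0,0,0],3,0],
    [[0,0,0],3.05,0],
    [[0,0,0],0,0],
    [[0,0,0],0,0],
  ],
)

```text
clock: 8.72
eef_pos: [458.7, 459.8, 228.8]
eef_rot: [-3.141, 0.001, 1.706]
wrist_force: [0.3, -0.3, -0.7]
finger_gap: 15.7
```

```bash
cat >> h.py <<'E'
O=np.array([565.8,22.]); a_=np.radians(7.65); X=np.array([np.sin(a_),-np.cos(a_)]); Y=np.array([np.cos(a_),np.sin(a_)])
def w(tx,ty,z): return np.r_[O+tx*X+ty*Y,z]
def t(P): P=np.atleast_2d(P); return np.c_[(P[:,:2]-O)@X,(P[:,:2]-O)@Y,P[:,2]]
E
python3 - <<'E'
from h import *
p,M,s=tool(); print(p,np.degrees(s['eef_rot']),t(p).round(1)); print(delta(w(-121,6,229)),delta(w(-121,6,160)),delta(w(-31,6,160)))
E
```

```text
[458.73947126 459.8387313  228.75239268] [-1.79943894e+02  3.79734840e-02  9.77350489e+01] [[-448.2  -47.8  228.8]]
[-3.273e+01  5.330e+00 -1.000e-02] [-32.72   5.34   6.89] [-41.72   5.33   6.9 ]
```

carry_out(
  deltas=[
    [[-1,0.2,0],0,0],
    [[-2,0.4,0],0,0],
    [[-2.5,0.4,0],0,0],
    [[-2.5,0.4,0],0,0],
    [[-2.5,0.4,0],0,0],
    [[-2.5,0.4,0],0,0],
    [[-2.5,0.4,0],0,0],
    [[-2.5,0.4,0],0,0],
    [[-2.5,0.4,0],0,0],
    [[-2.5,0.4,0],0,0],
    [[-2.5,0.4,0],0,0],
    [[-2.5,0.4,0],0,0],
    [[-2.2,0.4,0],0,0],
    [[-1.5,0.33,0],0,0],
    [[-1,0,0],0,0],
    [[0,0,0],0,0],
    [[0,0,0],0,0],
  ],
)

```text
clock: 10.13
eef_pos: [555.0, 142.8, 229.5]
eef_rot: [-3.141, -0.0, 1.704]
wrist_force: [-0.4, -0.1, -0.1]
finger_gap: 15.7
```

Run:
```python
from h import *
p,M,s=tool(); print(p,np.degrees(s['eef_rot']),t(p).round(1),s['clock']); print(delta(w(-121,6,160)),delta(w(-31,6,160)))
for n in('scene','wrist'):
    im,d=vision.camera(n); cv2.imwrite(f'pics/{n}5.png',im[:,:,::-1]);np.save(f'pics/{n}5_d.npy',d)
im=cv2.imread('pics/scene5.png'); cv2.imwrite('pics/scene5z.png',cv2.resize(im[120:310,190:390],None,fx=4,fy=3.1))
c=cal('wrist'); d=np.load('pics/wrist5_d.npy'); C=cloud(c,d); L=(C-p)@M; L[...,2]-=3
for y in range(236,276,4): print('wrist',y,L[y,253].round(1))
```

```text
[554.96986592 142.81514342 229.50305631] [-1.79991576e+02 -7.91477966e-03  9.76346976e+01] [[-121.2    5.3  229.5]] 10.1333
[-0.02  0.07  6.95] [-9.02  0.07  6.95]
wrist 236 [ 10.2   0.  -17. ]
wrist 240 [  8.8   0.  -19. ]
wrist 244 [  7.2   0.  -20.7]
wrist 248 [  5.8   0.  -22.6]
wrist 252 [  4.1   0.  -23.8]
wrist 256 [  2.2   0.  -24.6]
wrist 260 [  1.    0.  -26.7]
wrist 264 [ -0.7   0.  -27.8]
wrist 268 [ -2.4   0.  -28.9]
wrist 272 [ -4.   0. -30.]
```

View pics/scene5z.png

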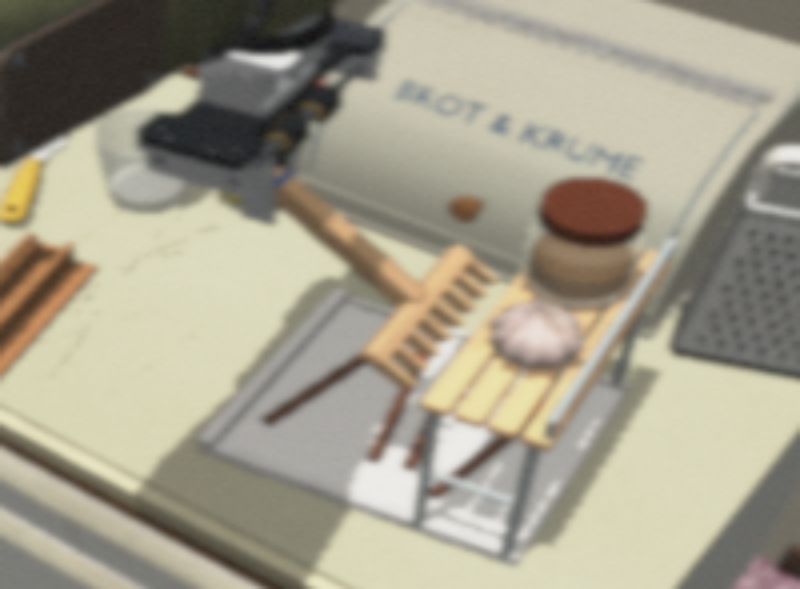

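View pics/wrist5.png

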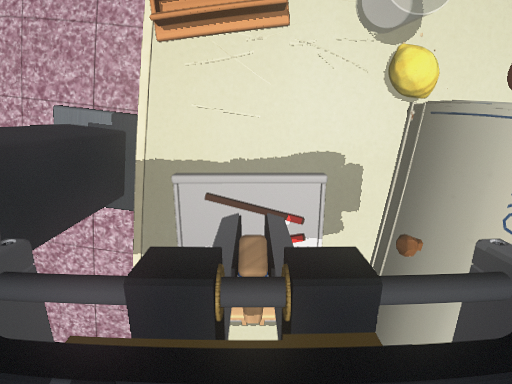

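Run:
```python
from h import *
for n in('side','scene'):
    c=cal(n); d=np.load(f'pics/{n}0_d.npy'); C=cloud(c,d); T=t(C.reshape(-1,3))
    for lo,hi in((-200,-100),(-100,0),(0,40),(40,120)):
        q=T[(T[:,0]>lo)&(T[:,0]<hi)&(T[:,1]>108)&(T[:,1]<350)&(T[:,2]>30)]
        for z0 in range(30,300,40):
            k=q[(q[:,2]>z0)&(q[:,2]<z0+40)]
            if len(k)>5: print(n,lo,hi,z0,np.percentile(k[:,1],1).round(0))
```

```text
side -200 -100 30 197.0
side -200 -100 70 202.0
side -200 -100 110 218.0
side -200 -100 150 246.0
side -200 -100 190 306.0
side -100 0 30 184.0
side -100 0 70 173.0
side -100 0 110 202.0
side -100 0 150 233.0
side -100 0 190 293.0
side 0 40 30 176.0
side 0 40 70 182.0
side 0 40 110 196.0
side 0 40 150 225.0
side 0 40 190 288.0
side 40 120 30 169.0
side 40 120 70 173.0
side 40 120 110 186.0
side 40 120 150 213.0
side 40 120 190 277.0
scene -200 -100 30 196.0
scene -200 -100 70 200.0
scene -200 -100 110 216.0
scene -200 -100 150 243.0
scene -200 -100 190 304.0
scene -100 0 30 181.0
scene -100 0 70 172.0
scene -100 0 110 201.0
scene -100 0 150 229.0
scene -100 0 190 291.0
scene 0 40 110 214.0
scene 0 40 150 223.0
scene 0 40 190 284.0
scene 40 120 30 166.0
scene 40 120 70 171.0
scene 40 120 110 186.0
scene 40 120 150 214.0
scene 40 120 190 273.0
```

Wrist view: rail edge at row 180, stick4 at (255,208). The bread bin leaves ample clearance. Go down to z = 160 and in under the shelf.

carry_out(
  deltas=[
    [[0,0,1],0,0],
    [[0,0,2],0,0],
    [[0,0,2],0,0],
    [[0,0.07,1.4],0,0],
    [[0,0,0.55],0,0],
    [[-0.6,0,0],0,0],
    [[-1.2,0,0],0,0],
    [[-1.4,0,0],0,0],
    [[-1.4,0,0],0,0],
    [[-1.4,0,0],0,0],
    [[-1.4,0,0],0,0],
    [[-1.0,0,0],0,0],
    [[-0.6,0,0],0,0],
    [[0,0,0],0,0],
    [[0,0,0],0,0],
  ],
)

```text
clock: 11.48
eef_pos: [567.9, 53.7, 160.0]
eef_rot: [-3.142, -0.0, 1.704]
wrist_force: [0.1, 0.1, 0.2]
finger_gap: 15.0
```

Run:
```python
from h import *
p,M,s=tool(); print(p,np.degrees(s['eef_rot']),t(p).round(1),s['clock'],s['wrist_force']); print(delta(w(-31,6,121)))
for n in('scene','side'):
    im,d=vision.camera(n); cv2.imwrite(f'pics/{n}6.png',im[:,:,::-1]);np.save(f'pics/{n}6_d.npy',d)
im=cv2.imread('pics/scene6.png'); cv2.imwrite('pics/scene6z.png',cv2.resize(im[120:310,210:390],None,fx=4,fy=3.1))
im=cv2.imread('pics/side6.png'); cv2.imwrite('pics/side6z.png',cv2.resize(im[80:270,210:410],None,fx=4,fy=3.1))
```

```text
[567.86300711  53.7037413  160.03929161] [-1.79998463e+02 -6.87149533e-03  9.76126737e+01] [[-31.1   6.3 160. ]] 11.4833 [0.07334908 0.1254375  0.21169765]
[-0.02 -0.03  3.9 ]
```

View pics/scene6z.png

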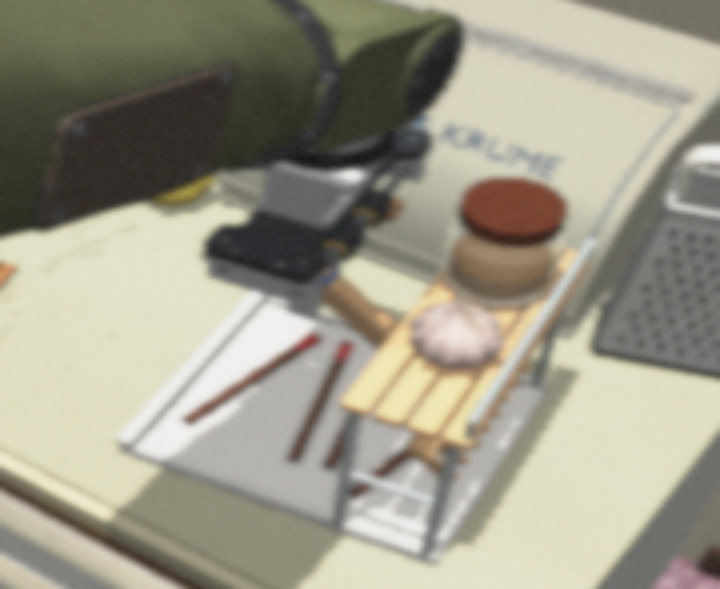

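View pics/side6z.png

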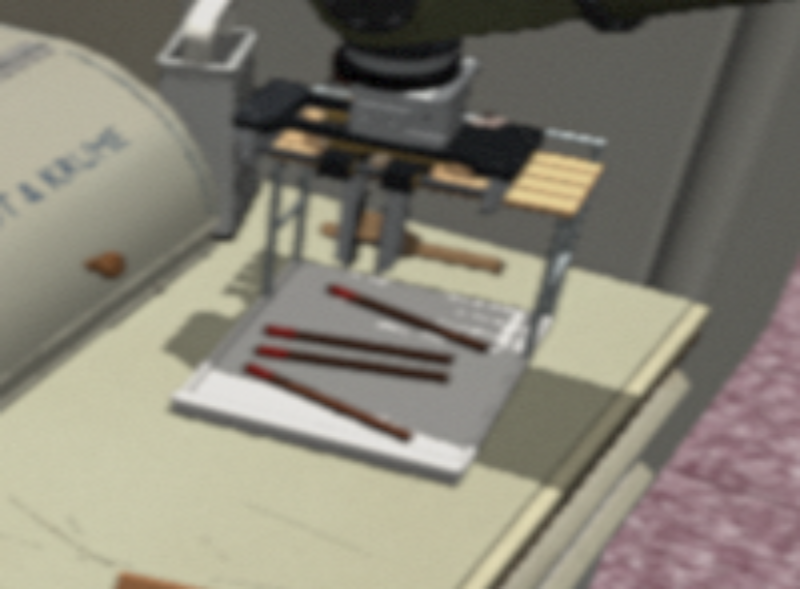

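Run:
```python
from h import *
c=cal('side'); d=np.load('pics/side6_d.npy'); C=cloud(c,d)
T=t(C.reshape(-1,3)); q=T[(T[:,0]>20)&(T[:,0]<140)&(abs(T[:,1])<90)&(T[:,2]>35)&(T[:,2]<150)]
print(len(q),np.percentile(q,[2,25,50,75,98],0).round(1))
h=q[(abs(q[:,1]-6)>20)]; print(np.percentile(h,[2,50,98],0).round(1)); 
hh=h[h[:,1]<0];print(hh.mean(0),len(hh)); hh=h[h[:,1]>15];print(hh.mean(0),len(hh))
```

```text
178 [[ 33.9 -59.   64.9]
 [ 67.8 -39.8  88.2]
 [ 70.7 -16.9  91.9]
 [ 74.1  -1.   95.2]
 [ 95.   69.9 127.3]]
[[ 66.8 -59.1  68. ]
 [ 71.5 -32.5  90.5]
 [ 94.8  70.5  96.9]]
[ 73.43859449 -38.64989385  88.90709171] 95
[72.07111295 62.5975786  89.2779722 ] 24
```

Side depth puts the head's top edge at tray (71.5, z 90), as predicted. Lower behind stick1.

carry_out(
  deltas=[
    [[0,0,0.6],0,0],
    [[0,0,0.9],0,0],
    [[0,0,0.9],0,0],
    [[0,0,0.7],0,0],
    [[0,0,0.5],0,0],
    [[0,0,0.3],0,0],
    [[0,0,0],0,0],
    [[0,0,0],0,0],
  ],
)

```text
clock: 12.25
eef_pos: [567.9, 53.8, 121.1]
eef_rot: [3.142, 0.0, 1.704]
wrist_force: [-0.0, -0.4, -1.8]
finger_gap: 15.6
```

Run:
```python
from h import *
p,M,s=tool(); print(p,t(p).round(1),s['clock'],s['wrist_force'])
c=cal('side'); im,d=vision.camera('side'); cv2.imwrite('pics/side7z.png',cv2.resize(im[80:270,210:410,::-1],None,fx=4,fy=3.1)); C=cloud(c,d)
T=t(C.reshape(-1,3)); q=T[(T[:,0]>60)&(T[:,0]<140)&(abs(T[:,1])<90)&(T[:,2]>25)&(T[:,2]<150)]
h=q[(abs(q[:,1]-6)>20)]; print(len(h),np.percentile(h,[2,50,98],0).round(1));
```

```text
[567.90997987  53.82744612 121.06713551] [[-31.3   6.3 121.1]] 12.25 [-0.01389553 -0.44319729 -1.84479808]
106 [[ 66.7 -59.3  32.6]
 [ 72.3 -33.1  51.8]
 [ 94.1  72.1  57.7]]
```

View pics/side7z.png

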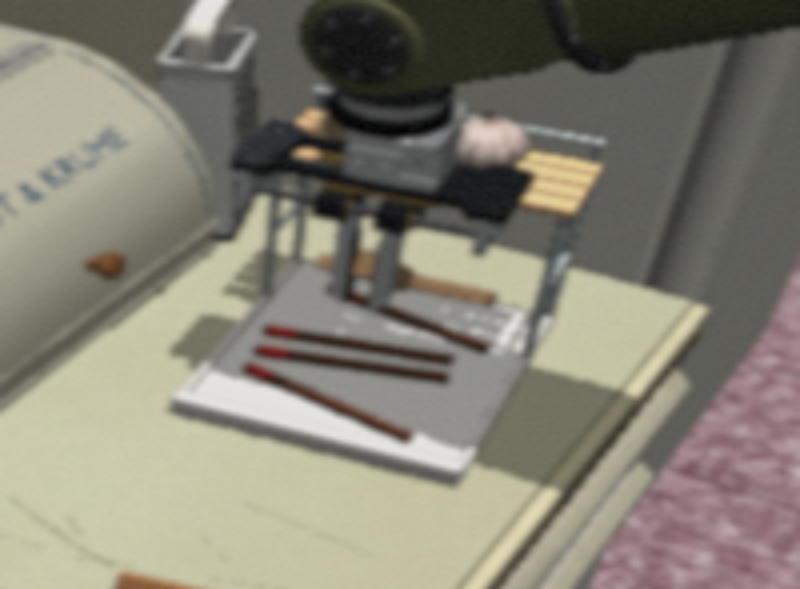

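Head is behind stick1, with no contact yet. Feel down for the tray.

carry_out(
  deltas=[
    [[0,0,0.1],0,0],
    [[0,0,0.1],0,0],
    [[0,0,0],0,0],
  ],
)

```text
clock: 12.55
eef_pos: [567.9, 53.8, 119.1]
eef_rot: [3.141, 0.0, 1.704]
wrist_force: [-1.0, 1.0, -0.1]
finger_gap: 15.6
```

carry_out(
  deltas=[
    [[0,0,0.1],0,0],
    [[0,0,0.1],0,0],
    [[0,0,0],0,0],
  ],
)

```text
clock: 12.8
eef_pos: [567.8, 53.8, 116.8]
eef_rot: [-3.141, -0.0, 1.704]
wrist_force: [-0.1, -0.2, -1.6]
finger_gap: 15.7
```

carry_out(
  deltas=[
    [[0,0,0.1],0,0],
    [[0,0,0.1],0,0],
    [[0,0,0],0,0],
  ],
)

```text
clock: 13.05
eef_pos: [567.7, 53.8, 114.8]
eef_rot: [-3.141, -0.0, 1.704]
wrist_force: [0.4, 1.2, -0.8]
finger_gap: 15.8
```

Run:
```python
from h import *
for i in range(3):
    im,d=vision.camera('side'); p,M,s=tool(); print(p.round(1),s['wrist_force'].round(2),s['moment'].round(3))
c=cal('side'); C=cloud(c,d)
T=t(C.reshape(-1,3)); q=T[(T[:,0]>60)&(T[:,0]<140)&(abs(T[:,1])<90)&(T[:,2]>25)&(T[:,2]<150)]
h=q[(abs(q[:,1]-6)>20)]; print(len(h),np.percentile(h,[2,50,98],0).round(1));
```

```text
[567.8  53.8 114.9] [-0.31 -0.65 -1.15] [0.058 0.056 0.009]
[567.8  53.8 115. ] [-0.95  0.6  -0.78] [0.034 0.096 0.005]
[567.9  53.8 115.1] [-0.09  0.02 -1.22] [ 0.027  0.091 -0.016]
102 [[ 67.5 -59.3  30.2]
 [ 72.3 -32.9  46. ]
 [ 84.9  72.1  52.3]]
```

Near contact. Start combing slowly.

carry_out(
  deltas=[
    [[0.2,0,0],0,0],
    [[0.4,0,0],0,0],
    [[0.5,0,0],0,0],
    [[0.5,0,0],0,0],
    [[0.5,0,0],0,0],
    [[0.5,0,0],0,0],
    [[0.5,0,0],0,0],
    [[0.5,0,0],0,0],
    [[0.5,0,0],0,0],
    [[0.5,0,0],0,0],
    [[0.5,0,0],0,0],
    [[0.4,0,0],0,0],
    [[0,0,0],0,0],
  ],
)

```text
clock: 14.28
eef_pos: [560.4, 109.1, 115.0]
eef_rot: [3.142, -0.0, 1.705]
wrist_force: [0.2, -0.5, -0.8]
finger_gap: 15.6
```

```bash
cat > look.py <<'E'
from h import *
import sys
k=sys.argv[1]
p,M,s=tool(); print(p.round(1),t(p).round(1),s['clock'],s['wrist_force'].round(1),s['finger_gap'])
c=cal('side'); im,d=vision.camera('side'); cv2.imwrite(f'pics/side{k}.png',im[...,::-1]); np.save(f'pics/side{k}_d.npy',d)
cv2.imwrite(f'pics/side{k}z.png',cv2.resize(im[120:250,210:400,::-1],None,fx=4.2,fy=4.2,interpolation=cv2.INTER_CUBIC))
im,d=vision.camera('scene'); cv2.imwrite(f'pics/scene{k}z.png',cv2.resize(im[170:310,220:360,::-1],None,fx=4.2,fy=4.2,interpolation=cv2.INTER_CUBIC))
E
python3 look.py 8
```

```text
[560.4 109.1 115. ] [[-87.    6.3 115. ]] 14.2833 [ 0.2 -0.5 -0.8] 15.557480110989482
```

View pics/side8z.png

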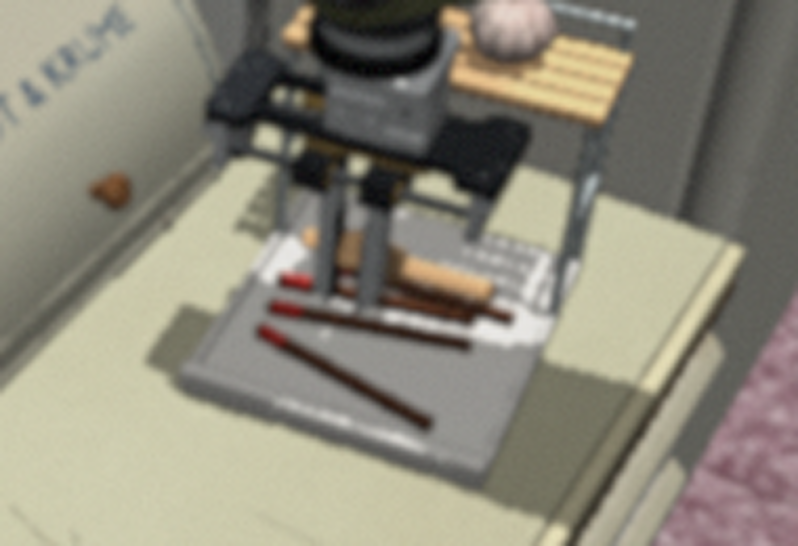

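View pics/scene8z.png

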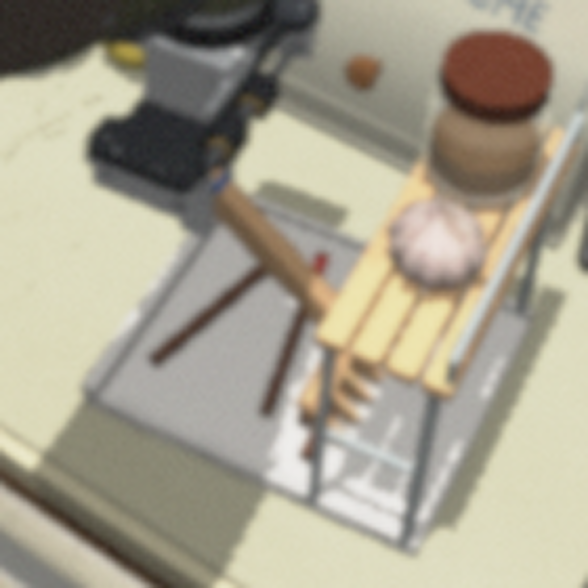

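Stick1 is being combed and reaches stick2 (around (400,300) in the side zoom). Continue.

carry_out(
  deltas=[
    [[0.2,0,0],0,0],
    [[0.4,0,0],0,0],
    [[0.4,0,0],0,0],
    [[0.4,0,0],0,0],
    [[0.4,0,0],0,0],
    [[0.4,0,0],0,0],
    [[0.4,0,0],0,0],
    [[0.4,0,0],0,0],
    [[0.4,0,0],0,0],
    [[0.4,0,0],0,0],
    [[0.4,0,0],0,0],
    [[0.4,0,0],0,0],
    [[0.4,0,0],0,0],
    [[0,0,0],0,0],
  ],
)

```text
clock: 15.55
eef_pos: [553.8, 158.6, 115.1]
eef_rot: [3.142, -0.0, 1.705]
wrist_force: [0.9, 0.6, 0.2]
finger_gap: 15.3
```

```bash
python3 look.py 9
```

```text
[553.8 158.6 115.1] [[-137.     6.3  115.1]] 15.55 [0.9 0.6 0.2] 15.265933124119668
```

View pics/side9z.png

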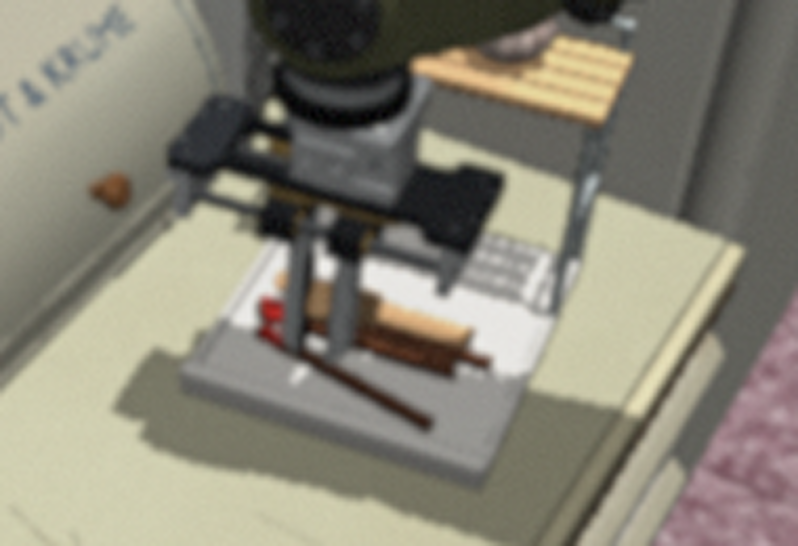

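View pics/scene9z.png

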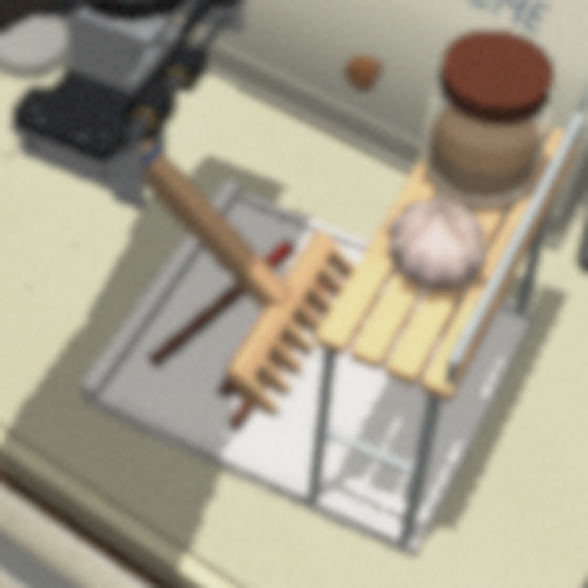

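Three sticks are gathered ahead of the teeth, with stick4 still askew near the rail. Continue 40 mm.

carry_out(
  deltas=[
    [[0.2,0,0],0,0],
    [[0.3,0,0],0,0],
    [[0.3,0,0],0,0],
    [[0.3,0,0],0,0],
    [[0.3,0,0],0,0],
    [[0.3,0,0],0,0],
    [[0.3,0,0],0,0],
    [[0.3,0,0],0,0],
    [[0.3,0,0],0,0],
    [[0.3,0,0],0,0],
    [[0.3,0,0],0,0],
    [[0.3,0,0],0,0],
    [[0.3,0,0],0,0],
    [[0.2,0,0],0,0],
    [[0,0,0],0,0],
  ],
)

```text
clock: 16.9
eef_pos: [548.5, 198.0, 115.0]
eef_rot: [3.142, -0.0, 1.705]
wrist_force: [0.3, -0.6, 0.5]
finger_gap: 15.8
```

```bash
python3 look.py 10
```

```text
[548.5 198.  115. ] [[-176.7    6.3  115. ]] 16.9 [ 0.3 -0.6  0.5] 15.783030961814545
```

View pics/side10z.png

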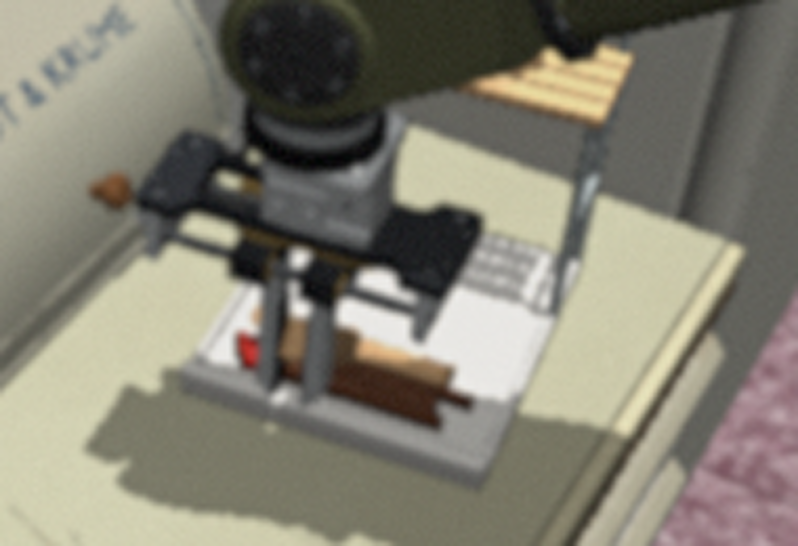

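View pics/scene10z.png

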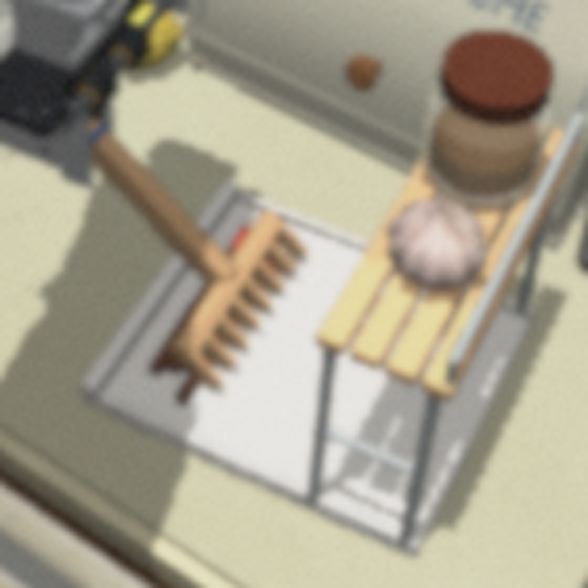

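All four are bundled parallel to the rail. Push the last bit in small steps, watching the force.

carry_out(
  deltas=[
    [[0.2,0,0],0,0],
    [[0.2,0,0],0,0],
    [[0.2,0,0],0,0],
    [[0.2,0,0],0,0],
    [[0.2,0,0],0,0],
    [[0,0,0],0,0],
  ],
)

```text
clock: 17.5
eef_pos: [547.1, 207.9, 115.0]
eef_rot: [-3.142, -0.0, 1.704]
wrist_force: [0.5, -0.3, -0.3]
finger_gap: 15.9
```

carry_out(
  deltas=[
    [[0.1,0,0],0,0],
    [[0.1,0,0],0,0],
    [[0.1,0,0],0,0],
    [[0,0,0],0,0],
  ],
)

```text
clock: 17.83
eef_pos: [546.8, 210.6, 115.0]
eef_rot: [3.142, -0.0, 1.704]
wrist_force: [-0.7, 0.8, -0.3]
finger_gap: 16.0
```

```bash
python3 look.py 11
```

```text
[546.8 210.6 115. ] [[-189.4    6.3  115. ]] 17.8333 [-0.7  0.8 -0.3] 16.012081797182667
```

View pics/side11z.png

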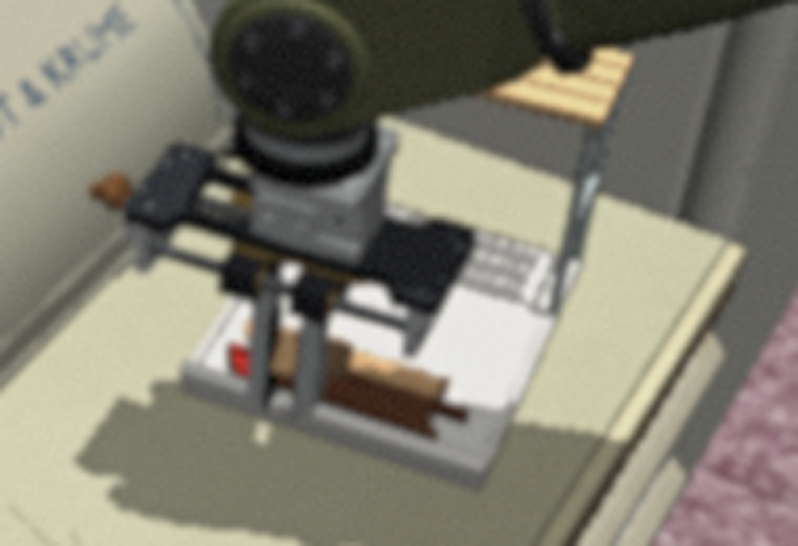

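View pics/scene11z.png

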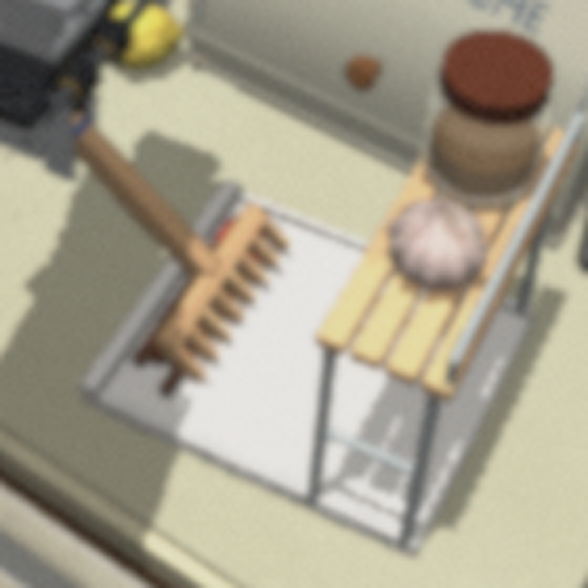

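```bash
cat > sticks.py <<'E'
from h import *
import sys
# stick mask in a view -> plane z=19 points in tray frame
def stickpts(n,im,z=19):
    c=cal(n); hsv=cv2.cvtColor(im,cv2.COLOR_RGB2HSV); v=im.max(2)
    m=((v<110)&(hsv[...,1]>100))|((hsv[...,1]>150)&((hsv[...,0]<6)|(hsv[...,0]>174))&(v>90))
    ys,xs=np.where(m); T=t(toplane(c,np.c_[xs,ys].astype(float),z))
    k=(T[:,0]>-112)&(T[:,0]<110)&(abs(T[:,1])<97); return T[k],np.c_[xs,ys][k]
if __name__=='__main__':
    im=cv2.imread(sys.argv[2])[...,::-1]
    T,px=stickpts(sys.argv[1],im)
    for y0 in range(-90,90,10):
        q=T[(T[:,1]>=y0)&(T[:,1]<y0+10)]
        if len(q): print(y0,len(q),q[:,0].min().round(1),q[:,0].max().round(1))
E
python3 sticks.py side pics/side11.png
```

```text
-80 1 -75.7 -75.7
-70 4 -78.0 -75.6
-60 19 -100.3 -68.2
-50 35 -100.3 -68.1
-40 33 -100.2 -68.0
-30 31 -100.2 -69.0
-20 32 -100.1 -67.7
-10 30 -100.1 -68.8
0 31 -100.0 -67.4
10 27 -94.1 -52.3
20 3 -59.7 -50.9
30 5 -99.9 20.7
40 19 -101.1 19.5
50 11 -80.4 19.8
60 9 -100.9 20.2
70 13 -98.5 20.5
80 2 -88.7 -85.0
```

Front of the bundle is still about 10 mm from the rail; keep pushing.

carry_out(
  deltas=[
    [[0.15,0,0],0,0],
    [[0.15,0,0],0,0],
    [[0.15,0,0],0,0],
    [[0.15,0,0],0,0],
    [[0.1,0,0],0,0],
    [[0.1,0,0],0,0],
    [[0,0,0],0,0],
  ],
)

```text
clock: 18.52
eef_pos: [545.8, 218.4, 115.1]
eef_rot: [3.141, 0.0, 1.704]
wrist_force: [0.3, -3.0, 0.3]
finger_gap: 15.7
```

carry_out(
  deltas=[
    [[0.1,0,0],0,0],
    [[0.1,0,0],0,0],
    [[0.1,0,0],0,0],
    [[0,0,0],0,0],
  ],
)

```text
clock: 18.85
eef_pos: [545.5, 221.3, 115.2]
eef_rot: [3.141, 0.0, 1.704]
wrist_force: [0.0, -3.9, 2.4]
finger_gap: 15.6
```

```bash
python3 look.py 12; python3 sticks.py side pics/side12.png|head -8
```

```text
[545.5 221.3 115.2] [[-200.2    6.4  115.2]] 18.85 [ 0.  -3.9  2.4] 15.568992711865642
-80 2 -84.0 -80.4
-70 3 -83.9 -81.6
-60 14 -100.3 -73.0
-50 27 -100.3 -76.5
-40 25 -100.2 -75.3
-30 24 -100.2 -76.4
-20 24 -100.1 -76.3
-10 24 -100.1 -76.1
```

View pics/side12z.png

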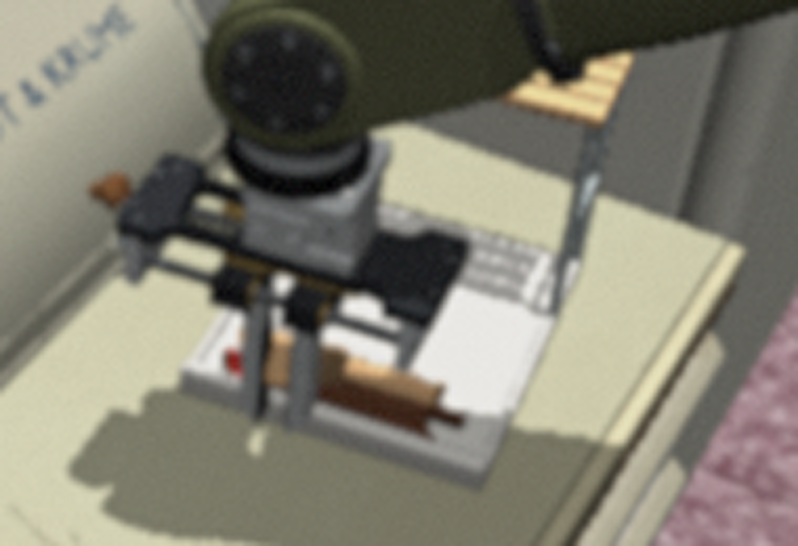

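3–4 N contact: the bundle is against the rail. Back off, lift and look.

carry_out(
  deltas=[
    [[-0.3,0,0],0,0],
    [[-0.7,0,0],0,0],
    [[-1,0,0],0,0],
    [[-1,0,0],0,0],
    [[-0.5,0,-0.5],0,0],
    [[0,0,-1.5],0,0],
    [[0,0,-2.5],0,0],
    [[0,0,-2.5],0,0],
    [[0,0,-2.5],0,0],
    [[0,0,-2],0,0],
    [[0,0,0],0,0],
  ],
)

```text
clock: 19.87
eef_pos: [551.2, 186.5, 234.7]
eef_rot: [3.135, -0.001, 1.704]
wrist_force: [-0.1, -0.7, -0.2]
finger_gap: 15.5
```

```bash
python3 look.py 13; python3 sticks.py side pics/side13.png
python3 - <<'E'
from h import *
im,d=vision.camera('wrist'); cv2.imwrite('pics/wrist13.png',im[...,::-1])
E
```

```text
[551.2 186.5 234.7] [[-164.9    7.5  234.7]] 19.8667 [-0.1 -0.7 -0.2] 15.538823583016674
-80 2 -84.0 -80.4
-70 4 -82.8 -79.2
-60 11 -100.3 -80.3
-50 23 -100.3 -80.2
-40 20 -100.2 -80.1
-30 21 -100.2 -80.0
-20 19 -100.1 -81.1
-10 19 -100.1 -81.0
0 20 -100.0 -80.8
10 20 -100.0 -80.7
20 19 -100.0 -80.6
30 21 -99.9 -78.0
40 20 -99.8 -79.2
50 20 -102.2 -80.4
60 16 -100.9 108.7
70 12 -100.9 -88.8
80 3 -93.6 -88.7
```

View pics/side13z.png

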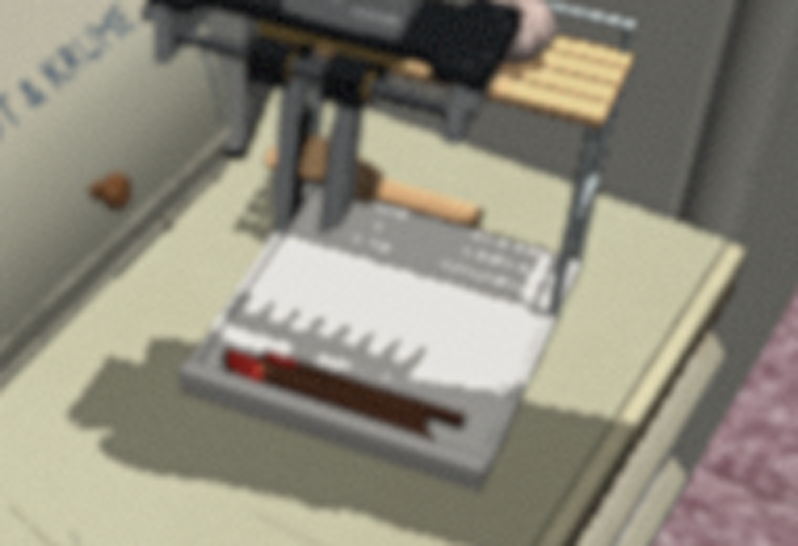

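View pics/scene13z.png

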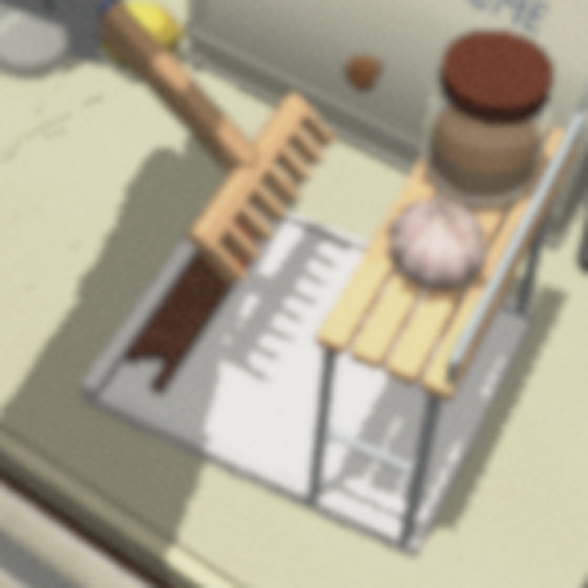

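View pics/wrist13.png

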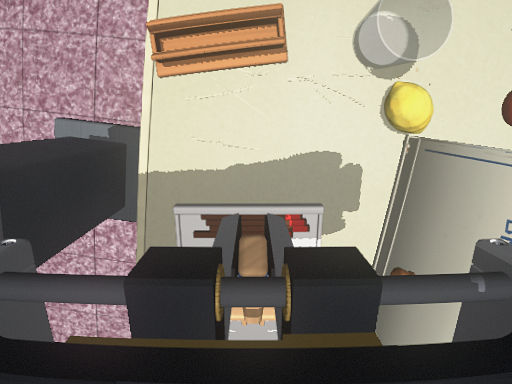

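Run:
```python
from h import *
im=cv2.imread('pics/wrist13.png'); cv2.imwrite('pics/wrist13z.png',cv2.resize(im[195:255,165:335],None,fx=4.6,fy=6,interpolation=cv2.INTER_CUBIC))
for n in('side','scene'):
    im,d=vision.camera(n); c=cal(n); C=cloud(c,d); T=t(C.reshape(-1,3))
    hsv=cv2.cvtColor(im,cv2.COLOR_RGB2HSV).reshape(-1,3); dark=(hsv[:,2]<110)&(hsv[:,1]>100)
    q=T[dark&(T[:,0]>-118)&(T[:,0]<-60)&(abs(T[:,1])<95)&(T[:,2]<60)]
    print(n,len(q),np.percentile(q,[1,10,50,90,99],0).round(1))
    r=T[(abs(T[:,1])<90)&(T[:,0]<-108)&(T[:,0]>-125)&(T[:,2]>20)&(T[:,2]<40)]; print(' rail',len(r),np.percentile(r,[2,50,98],0).round(1) if len(r) else '')
```

```text
side 241 [[-104.2  -66.5   17.2]
 [-100.5  -47.8   18.7]
 [ -91.2    0.    20.5]
 [ -82.7   49.2   22.7]
 [ -79.9   79.3   23.9]]
 rail 285 [[-122.9  -87.1   20.2]
 [-117.9   -3.4   24.3]
 [-109.3   86.2   28.2]]
scene 226 [[-107.1  -57.1   15.3]
 [-105.2  -48.8   16.3]
 [ -94.2  -17.5   18.4]
 [ -82.5   16.8   20.4]
 [ -80.1   28.1   21.8]]
 rail 162 [[-122.6  -87.1   20.5]
 [-116.3  -26.1   23.2]
 [-110.5   74.3   26.4]]
```

View pics/wrist13z.png

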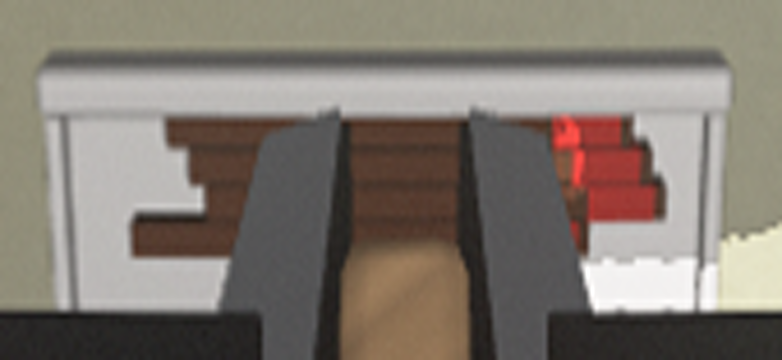

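Wrist view: four parallel rows flat against the rail (all tops ≈19–20 mm), ends staggered a little. Now measure the stand's profile and the rake's lean for putting it back.

Run:
```python
from h import *
p,M,s=tool(); print(p,s['clock'])
im,d=vision.camera('wrist'); c=cal('wrist'); C=cloud(c,d)
np.save('pics/w14.npy',C)
L=(C-p)@M; L[...,2]-=3
for y in range(236,280,4): print('end',y,L[y,253].round(1))
for y in range(306,326,2): print('face',y,L[y,253].round(1))
a=np.radians(103.7-90); SY=np.array([np.cos(a),np.sin(a)]); SX=np.array([-np.sin(a),np.cos(a)]); S=np.array([484.9,349.5])
P=C.reshape(-1,3); sx=(P[:,:2]-S)@SX; sy=(P[:,:2]-S)@SY
print('stand (x along tool x)')
for x in range(-44,46,3):
    k=(sx>=x)&(sx<x+3)&(abs(sy)<65); q=P[k]
    if k.sum(): print(x,k.sum(),np.percentile(q[:,2],[5,50,95]).round(1))
k=(P[:,2]>30)&(P[:,2]<50)&(abs(sx)<40)&(abs(sy)<110); print('y extent',np.percentile(sy[k],[1,99]), 'x',np.percentile(sx[k],[1,99]))
k=(P[:,2]>5)&(P[:,2]<50)&(abs(sx)<60)&(abs(sy)<110); print(cv2.minAreaRect(P[k][:,:2].astype(np.float32)))
```

```text
[549.5880903  186.33467856 228.5080579 ] 20.1167
end 236 [  9.3   0.1 -16.7]
end 240 [  7.7   0.1 -18.4]
end 244 [  6.1   0.1 -20. ]
end 248 [  4.9   0.1 -22.4]
end 252 [  3.    0.1 -23.2]
end 256 [  1.3   0.1 -24.4]
end 260 [ -0.1   0.1 -26.2]
end 264 [ -1.7   0.1 -27.5]
end 268 [ -3.2   0.1 -28.9]
end 272 [ -5.    0.1 -29.8]
end 276 [ -6.9   0.1 -30.5]
face 306 [ 22.7  -0.1 -94.9]
face 308 [-61.7   0.2  17.1]
face 310 [-66.4   0.2  21.1]
face 312 [-71.9   0.2  26. ]
face 314 [-76.7   0.2  29.7]
face 316 [-82.    0.2  34.1]
face 318 [-88.5   0.3  39.9]
face 320 [-98.3   0.3  49.6]
face 322 [-105.1    0.3   55.3]
face 324 [-239.8    0.7  215.7]
stand (x along tool x)
-44 245 [-1.8 -0.3  0.8]
-41 241 [-1.7 -0.3  0.8]
-38 357 [-1.5  1.6  7.3]
-35 268 [6.  7.3 8.5]
-32 263 [6.1 7.5 8.9]
-29 265 [6.3 7.6 9. ]
-26 254 [6.  7.6 9.1]
-23 869 [ 6.9 20.2 41.6]
-20 435 [10.8 40.4 42.3]
-17 163 [34.5 37.4 40.1]
-14 87 [30.5 32.3 34.9]
-8 107 [6.6 7.7 8.7]
-5 265 [6.2 7.6 9.1]
-2 264 [6.2 7.6 8.9]
1 267 [6.4 7.4 8.8]
4 273 [6.1 7.6 8.9]
7 1026 [ 6.9 20.8 32.2]
10 522 [31.6 35.2 38.9]
13 450 [37.3 40.6 42.4]
16 275 [39.6 40.9 42.2]
19 47 [38.  39.4 40.5]
28 7 [7.4 7.9 9.4]
31 131 [5.4 6.8 8.1]
34 140 [-1.4 -0.2  1.2]
37 267 [-1.8 -0.4  0.8]
40 243 [-1.5 -0.4  1.1]
43 179 [-1.8 -0.5  0.9]
y extent [-75.07044406  75.61811439] x [-22.72221856  19.27091595]
((485.58404541015625, 347.8120422363281), (167.28045654296875, 70.34043884277344), 14.349363327026367)
```

carry_out(
  deltas=[
    [[1.0,0,0],0,0],
    [[2,0,0],-3.2,0],
    [[2.2,0,0],-3.2,0],
    [[0,0,0],0,0],
    [[0,0,0],0,0],
  ],
)

```text
clock: 20.58
eef_pos: [541.4, 239.1, 229.4]
eef_rot: [-3.141, 0.0, 1.817]
wrist_force: [-0.2, -1.4, -0.4]
finger_gap: 15.6
```

Run:
```python
from h import *
p,M,s=tool(); print(p,np.degrees(s['eef_rot']),s['clock']); print(delta([455.4,468.3,228]),M.round(3))
```

```text
[541.41635563 239.12560849 229.4003255 ] [-1.79944557e+02  5.36087391e-03  1.04112025e+02] 20.5833
[24.32 -2.75  0.14] [[-0.244  0.97  -0.001]
 [ 0.97   0.244 -0.   ]
 [-0.    -0.001 -1.   ]]
```

carry_out(
  deltas=[
    [[1,-0.1,0],0,0],
    [[2,-0.25,0],0,0],
    [[2.5,-0.3,0],0,0],
    [[2.5,-0.3,0],0,0],
    [[2.5,-0.3,0],0,0],
    [[2.5,-0.3,0],0,0],
    [[2.5,-0.3,0],0,0],
    [[2.5,-0.3,0],0,0],
    [[2.5,-0.3,0],0,0],
    [[2,-0.3,0],0,0],
    [[1.2,0,0],0,0],
    [[0.6,0,0],0,0],
    [[0,0,0],0,0],
    [[0,0,0],0,0],
    [[0,0,0],0,0],
  ],
)

```text
clock: 21.83
eef_pos: [456.9, 466.1, 230.1]
eef_rot: [-3.142, 0.0, 1.815]
wrist_force: [-0.1, 0.1, -0.4]
finger_gap: 15.2
```

Run:
```python
from h import *
p,M,s=tool(); print(p,np.degrees(s['eef_rot']),s['clock']); print(delta([455.4,468.3,170]),delta([455.4,468.3,137]))
```

```text
[456.87352191 466.11679933 230.07247675] [-1.79999793e+02  1.01157120e-02  1.03968111e+02] 21.8333
[ 0.25 -0.09  6.01] [ 0.25 -0.09  9.31]
```

Down to z = 160 first and check the tooth position over the slot.

carry_out(
  deltas=[
    [[0.25,-0.09,1],0,0],
    [[0,0,2],0,0],
    [[0,0,2],0,0],
    [[0,0,1.5],0,0],
    [[0,0,0.5],0,0],
    [[0,0,0],0,0],
    [[0,0,0],0,0],
  ],
)

```text
clock: 22.42
eef_pos: [455.1, 469.2, 160.6]
eef_rot: [3.141, -0.0, 1.815]
wrist_force: [1.1, -0.5, -1.0]
finger_gap: 15.7
```

Run:
```python
from h import *
p,M,s=tool(); print(p,np.degrees(s['eef_rot']),s['clock'])
c=cal('scene'); im,d=vision.camera('scene'); C=cloud(c,d).reshape(-1,3)
cv2.imwrite('pics/scene15z.png',cv2.resize(im[130:250,110:250,::-1],None,fx=5.5,fy=5))
a=np.radians(13.97); SY=np.array([np.cos(a),np.sin(a)]); SX=np.array([-np.sin(a),np.cos(a)]); S=np.array([485.5,347.7])
sx=(C[:,:2]-S)@SX; sy=(C[:,:2]-S)@SY
for z in range(40,125,6):
    k=(abs(sy)<70)&(sx>-40)&(sx<80)&(C[:,2]>z)&(C[:,2]<z+6)
    if k.sum(): print(z,k.sum(),'sx',np.percentile(sx[k],[5,50,95]).round(1),'sy',sy[k].min().round(1),sy[k].max().round(1))
print((p[:2]-S)@SX,(p[:2]-S)@SY)
```

```text
[455.07913319 469.15672315 160.55791324] [ 1.79972398e+02 -1.30345194e-02  1.04017991e+02] 22.4167
40 65 sx [-20.4 -17.2  19.9] sy -68.6 69.8
52 1 sx [0.5 0.5 0.5] sy 26.9 26.9
58 17 sx [-4.6 -1.3  4. ] sy -66.6 61.4
64 61 sx [-8.9 -2.4  8.1] sy -67.7 64.4
70 91 sx [-8.4  0.1 13.3] sy -68.1 64.9
76 71 sx [-2.   4.6 13.1] sy -67.5 64.9
82 74 sx [ 2.7 10.4 20.9] sy -69.6 62.0
88 148 sx [10.7 16.  26.3] sy -68.9 64.0
94 48 sx [15.9 19.5 37.4] sy -66.5 58.1
100 26 sx [18.  25.6 46.8] sy -10.8 3.7
106 27 sx [26.5 34.8 57.6] sy -11.7 5.5
112 26 sx [31.1 41.1 60.3] sy -10.5 5.3
118 22 sx [39.4 48.9 71.3] sy -10.7 4.6
124 29 sx [44.6 52.5 75.4] sy -10.5 4.7
125.20832574023402 -0.19975530920794007
```

View pics/scene15z.png

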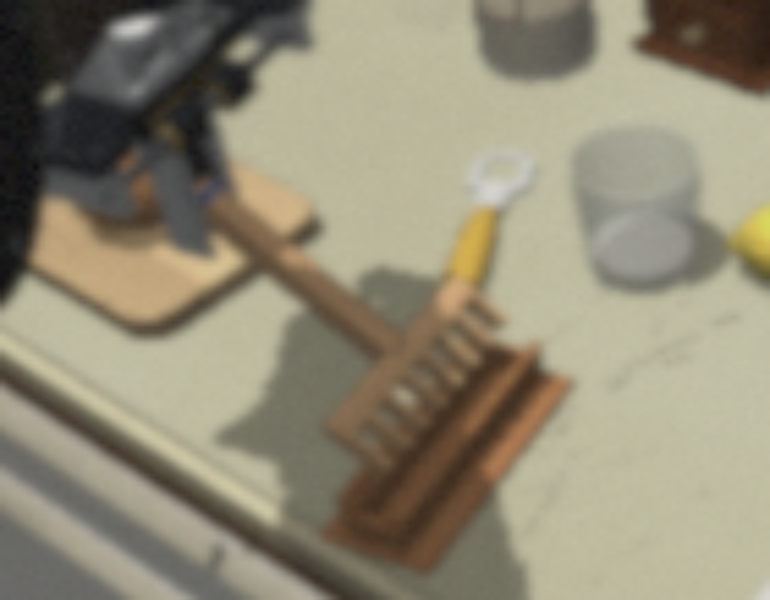

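Teeth sit over the slot (upper tip edge at about sx -9, z 64). Descend into the slot mouth.

carry_out(
  deltas=[
    [[0,0,0.5],0,0],
    [[0,0,0.7],0,0],
    [[0,0,0.6],0,0],
    [[0,0,0.4],0,0],
    [[0,0,0.2],0,0],
    [[0,0,0],0,0],
  ],
  grip_force=60,
)

```text
clock: 22.97
eef_pos: [454.6, 469.1, 135.3]
eef_rot: [-3.141, 0.0, 1.816]
wrist_force: [-0.7, -0.3, -1.4]
finger_gap: 15.9
```

Run:
```python
from h import *
p,M,s=tool(); print(p,s['clock'],s['wrist_force'])
# arc: tip at rel (x=-131,z=-102) start, radius; angle from 52.1deg to 5.2
r=np.hypot(131,102); a0=np.arctan2(131,102)
th=np.linspace(a0,np.radians(5.2),19)
P=np.c_[r*np.sin(th),r*np.cos(th)]
D=np.diff(P,axis=0)/10; print(np.c_[np.degrees(th[1:]),D[:,0],-D[:,1]].round(2), P[-1]-P[0])
```

```text
[454.62682418 469.10690463 135.31857393] 22.9667 [-0.70943662 -0.32680446 -1.35425812]
[[49.49 -0.48 -0.58]
 [46.88 -0.5  -0.56]
 [44.28 -0.53 -0.54]
 [41.67 -0.55 -0.51]
 [39.07 -0.58 -0.49]
 [36.46 -0.6  -0.46]
 [33.86 -0.62 -0.43]
 [31.25 -0.64 -0.41]
 [28.65 -0.65 -0.38]
 [26.04 -0.67 -0.35]
 [23.44 -0.69 -0.32]
 [20.83 -0.7  -0.28]
 [18.23 -0.71 -0.25]
 [15.62 -0.72 -0.22]
 [13.02 -0.73 -0.19]
 [10.41 -0.74 -0.15]
 [ 7.81 -0.75 -0.12]
 [ 5.2  -0.75 -0.09]] [-115.95253498   63.34380483]
```

carry_out(
  deltas=[
    [[-0.2,0,0],0,0],
    [[-0.2,0,0],0,0],
    [[-0.48,0,-0.5],0,0],
    [[-0.5,0,-0.5],0,0],
    [[-0.53,0,-0.5],0,0],
    [[-0.55,0,-0.5],0,0],
    [[0,0,0],0,0],
  ],
  grip_force=20,
)

```text
clock: 23.55
eef_pos: [461.6, 444.6, 157.8]
eef_rot: [3.14, -0.001, 1.815]
wrist_force: [-0.5, 0.1, -0.7]
finger_gap: 15.6
```

```bash
cat > rk.py <<'E'
from h import *
import sys
p,M,s=tool(); print(p.round(1),s['clock'],s['wrist_force'].round(1),s['finger_gap'])
c=cal('scene'); im,d=vision.camera('scene'); C=cloud(c,d).reshape(-1,3)
cv2.imwrite(f'pics/scene{sys.argv[1]}z.png',cv2.resize(im[130:250,110:250,::-1],None,fx=5.5,fy=5))
a=np.radians(13.97); SY=np.array([np.cos(a),np.sin(a)]); SX=np.array([-np.sin(a),np.cos(a)]); S=np.array([485.5,347.7])
sx=(C[:,:2]-S)@SX; sy=(C[:,:2]-S)@SY
for z in range(40,125,8):
    k=(abs(sy)<70)&(sx>-40)&(sx<90)&(C[:,2]>z)&(C[:,2]<z+8)
    if k.sum(): print(z,k.sum(),'sx',np.percentile(sx[k],[5,50,95]).round(1),'sy',sy[k].min().round(1),sy[k].max().round(1))
print('tcp',((p[:2]-S)@SX).round(1),((p[:2]-S)@SY).round(1))
E
python3 rk.py 16
```

```text
[461.6 444.6 157.8] 23.55 [-0.5  0.1 -0.7] 15.59983293142692
40 35 sx [-20.8 -16.7  20.8] sy -69.5 54.7
48 1 sx [-24.7 -24.7 -24.7] sy 62.4 62.4
56 36 sx [-32.6 -27.5 -20.3] sy -66.0 63.9
64 118 sx [-34.6 -27.  -14.8] sy -67.3 65.6
72 93 sx [-28.5 -22.  -13. ] sy -67.7 63.9
80 144 sx [-18.8 -13.    1.1] sy -68.9 65.3
88 125 sx [-12.5  -7.1   4.3] sy -68.5 63.7
96 35 sx [-7.4  1.5 22. ] sy -10.6 5.8
104 32 sx [ 1.4 12.  36.2] sy -10.7 7.8
112 33 sx [ 8.8 18.2 43. ] sy -9.7 4.6
120 35 sx [21.3 28.  51.2] sy -11.1 7.0
tcp 99.8 0.2
```

View pics/scene16z.png

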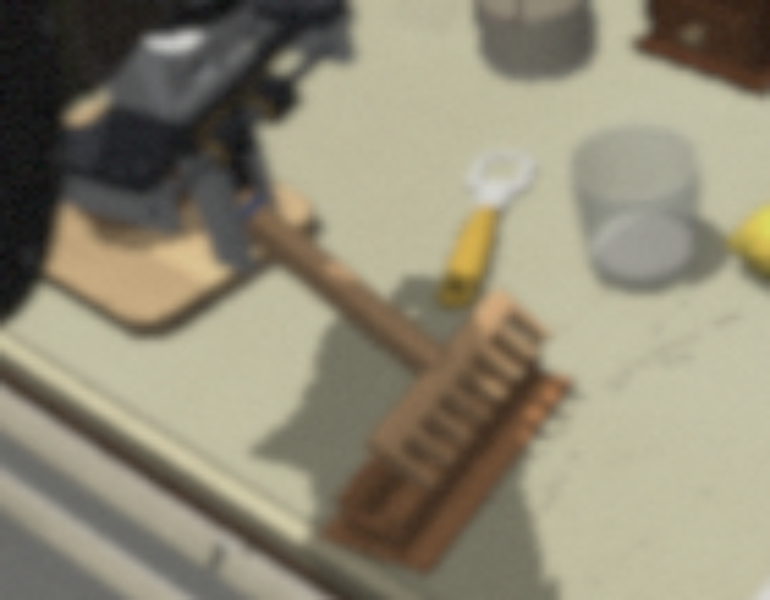

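The teeth hopped over the far wall instead of pivoting (nothing disturbed). Better: hook the teeth against the outer face of the stand's near wall, deep. First check the clearance to the onion.

Run:
```python
from h import *
C=cloud(cal('side'),np.load('pics/side0_d.npy')).reshape(-1,3)
a=np.radians(13.97); SY=np.array([np.cos(a),np.sin(a)]); SX=np.array([-np.sin(a),np.cos(a)]); S=np.array([485.5,347.7])
sx=(C[:,:2]-S)@SX; sy=(C[:,:2]-S)@SY
for z in range(5,120,10):
    k=(sx>45)&(sx<300)&(abs(sy)<130)&(C[:,2]>z)&(C[:,2]<z+10)
    if k.sum()>3: print(z,k.sum(),'sx',np.percentile(sx[k],[2,98]).round(0),'sy',np.percentile(sy[k],[2,98]).round(0))
```

```text
5 33 sx [ 68. 229.] sy [-48. 128.]
15 1227 sx [ 62. 250.] sy [ 23. 128.]
25 7 sx [221. 249.] sy [24. 75.]
55 8 sx [245. 270.] sy [69. 98.]
65 34 sx [245. 276.] sy [ 68. 103.]
75 112 sx [250. 284.] sy [ 71. 127.]
85 356 sx [254. 298.] sy [ 78. 130.]
95 227 sx [270. 299.] sy [ 90. 122.]
105 56 sx [278. 291.] sy [101. 114.]
115 8 sx [277. 281.] sy [106. 110.]
```

Onion is at sx≈270, clear. Lift, retreat, and go down outside the near wall.

carry_out(
  deltas=[
    [[0,0,-1.5],0,0],
    [[0,0,-2.5],0,0],
    [[0.8,0,-0.5],0,0],
    [[1.5,0,0],0,0],
    [[1.8,0,0],0,0],
    [[1.5,0,0],0,0],
    [[0.9,0,0],0,0],
    [[0,0,1],0,0],
    [[0,0,2],0,0],
    [[0,0,2],0,0],
    [[0,0,1],0,0],
    [[0,0,0.3],0,0],
    [[0,0,0],0,0],
    [[0,0,0],0,0],
  ],
  grip_force=60,
)

```text
clock: 24.77
eef_pos: [445.4, 508.5, 138.9]
eef_rot: [3.141, -0.001, 1.816]
wrist_force: [-0.7, -0.1, -1.2]
finger_gap: 15.8
```

```bash
python3 rk.py 17
```

```text
[445.4 508.5 138.9] 24.7667 [-0.7 -0.1 -1.2] 15.823330229659097
40 162 sx [-19.1  18.3  45.9] sy -70.0 70.0
48 112 sx [31.9 41.2 53.9] sy -67.8 64.2
56 81 sx [41.4 48.3 54.4] sy -69.6 63.2
64 166 sx [50.5 56.  67.3] sy -69.6 65.3
72 65 sx [56.6 60.9 79.8] sy -66.7 60.6
80 24 sx [62.1 70.5 87.4] sy -11.7 5.1
88 26 sx [71.  77.  86.9] sy -11.0 5.6
96 15 sx [80.2 84.2 89.5] sy -8.3 5.5
104 1 sx [88.1 88.1 88.1] sy 0.0 0.0
tcp 165.7 -0.1
```

View pics/scene17z.png

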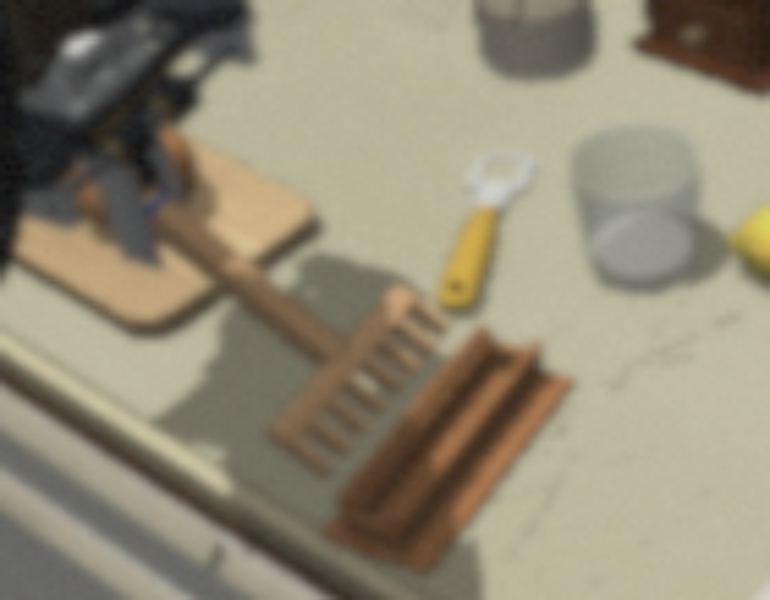

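Teeth are in front of the near wall; opener is beyond the head's right end. Lower, then move to contact.

carry_out(
  deltas=[
    [[0,0,0.6],0,0],
    [[0,0,0.7],0,0],
    [[0,0,0.4],0,0],
    [[-0.2,0,0.1],0,0],
    [[-0.3,0,0],0,0],
    [[-0.3,0,0],0,0],
    [[0,0,0],0,0],
  ],
  grip_force=25,
)

```text
clock: 25.4
eef_pos: [447.3, 500.2, 120.3]
eef_rot: [3.141, -0.0, 1.815]
wrist_force: [-1.0, 0.2, -0.2]
finger_gap: 15.8
```

carry_out(
  deltas=[
    [[-0.3,0,0],0,0],
    [[-0.3,0,-0.1],0,0],
    [[-0.3,0,-0.2],0,0],
    [[0,0,0],0,0],
  ],
)

```text
clock: 25.73
eef_pos: [449.2, 493.4, 125.3]
eef_rot: [3.138, -0.004, 1.816]
wrist_force: [-2.5, 7.7, 3.6]
finger_gap: 15.9
```

```bash
python3 rk.py 18
```

```text
[449.2 493.4 125.3] 25.7333 [-2.5  7.7  3.6] 15.850523031827212
40 213 sx [-19.5  20.3  45.1] sy -69.7 69.1
48 165 sx [40.8 46.9 55.6] sy -69.3 64.5
56 30 sx [46.1 52.  76.3] sy -31.8 22.4
64 32 sx [51.1 60.5 82.8] sy -12.3 4.6
72 22 sx [61.  66.8 85. ] sy -11.6 5.2
80 28 sx [69.3 75.1 88.4] sy -11.1 5.4
88 17 sx [77.8 81.7 86.7] sy -11.4 4.1
96 10 sx [83.  87.3 89.6] sy -9.0 1.8
tcp 150.2 -0.0
```

carry_out(
  deltas=[
    [[-0.48,0,-0.55],0,0],
    [[-0.5,0,-0.55],0,0],
    [[-0.53,0,-0.53],0,0],
    [[-0.55,0,-0.5],0,0],
    [[0,0,0],0,0],
  ],
)

```text
clock: 26.2
eef_pos: [454.7, 471.2, 145.6]
eef_rot: [3.141, -0.0, 1.815]
wrist_force: [-0.4, 1.5, 0.2]
finger_gap: 15.9
```

```bash
python3 rk.py 19
```

```text
[454.7 471.2 145.6] 26.2 [-0.4  1.5  0.2] 15.901230682200953
40 168 sx [-19.8  18.4  39.3] sy -69.9 69.1
48 125 sx [36.2 39.9 53.3] sy -69.8 65.9
56 108 sx [40.3 44.5 52.8] sy -69.6 61.5
64 25 sx [40.4 47.9 65.9] sy -10.4 3.7
72 25 sx [47.  53.5 74.7] sy -10.5 6.0
80 28 sx [51.8 60.5 78.8] sy -11.0 6.1
88 22 sx [58.9 65.4 83.6] sy -11.2 3.6
96 25 sx [64.7 70.9 88.5] sy -11.7 3.7
104 21 sx [71.8 75.6 85.7] sy -10.4 6.0
112 19 sx [77.2 81.7 85.8] sy -10.9 6.0
120 14 sx [83.8 86.2 88.9] sy -11.7 2.9
tcp 127.2 -0.1
```

View pics/scene19z.png

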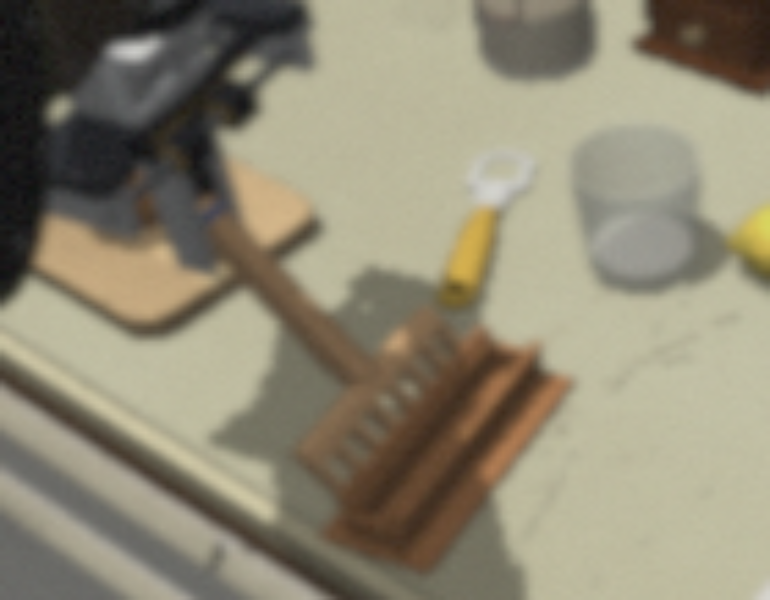

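The rake is straightening (now ≈36°). Continue the arc.

carry_out(
  deltas=[
    [[-0.58,0,-0.49],0,0],
    [[-0.6,0,-0.46],0,0],
    [[-0.62,0,-0.43],0,0],
    [[-0.64,0,-0.41],0,0],
    [[-0.65,0,-0.38],0,0],
    [[-0.67,0,-0.35],0,0],
    [[0,0,0],0,0],
  ],
)

```text
clock: 26.83
eef_pos: [463.8, 434.4, 170.5]
eef_rot: [3.141, -0.0, 1.815]
wrist_force: [-0.3, -0.2, -0.5]
finger_gap: 15.7
```

```bash
python3 rk.py 20
```

```text
[463.8 434.4 170.5] 26.8333 [-0.3 -0.2 -0.5] 15.687433664096753
40 164 sx [-19.4  18.6  34.8] sy -69.9 68.1
48 57 sx [27.2 30.7 33.9] sy -68.0 62.4
56 103 sx [30.1 33.7 47.1] sy -69.1 66.4
64 117 sx [33.  38.  45.3] sy -69.0 62.5
72 22 sx [32.6 38.3 52.9] sy -9.7 4.9
80 20 sx [35.5 40.3 57.9] sy -10.1 4.5
88 19 sx [40.1 45.2 60.4] sy -10.8 3.3
96 24 sx [41.5 46.4 61.6] sy -10.8 5.3
104 21 sx [45.8 49.7 66.7] sy -12.1 4.5
112 20 sx [49.1 53.1 69.2] sy -10.2 5.3
120 26 sx [51.1 56.7 75. ] sy -11.5 3.5
tcp 89.4 -0.1
```

carry_out(
  deltas=[
    [[-0.7,0,-0.25],0,0],
    [[-0.7,0,-0.2],0,0],
    [[-0.7,0,-0.15],0,0],
    [[-0.7,0,-0.12],0,0],
    [[-0.7,0,-0.08],0,0],
    [[-0.6,0,-0.05],0,0],
    [[0,0,0],0,0],
  ],
)

```text
clock: 27.47
eef_pos: [473.6, 394.5, 178.2]
eef_rot: [-3.142, 0.0, 1.815]
wrist_force: [0.1, 0.9, -0.8]
finger_gap: 16.1
```

```bash
python3 rk.py 21
```

```text
[473.6 394.5 178.2] 27.4667 [ 0.1  0.9 -0.8] 16.063605871121133
40 149 sx [-19.5  17.8  29.8] sy -69.3 69.3
48 50 sx [24. 26. 31.] sy -68.5 65.1
56 90 sx [25.2 27.6 40. ] sy -69.9 64.7
64 105 sx [24.9 31.3 38.6] sy -68.9 61.2
72 15 sx [22.9 28.2 38.5] sy -12.0 4.1
80 19 sx [24.4 29.4 44.7] sy -11.8 4.0
88 18 sx [24.5 30.3 41.8] sy -11.3 4.0
96 20 sx [26.3 33.  45.7] sy -11.2 5.1
104 21 sx [27.7 32.8 48.8] sy -11.1 4.7
112 16 sx [29.  33.3 47.8] sy -11.1 3.1
120 19 sx [29.6 35.6 50.1] sy -10.9 5.2
tcp 48.3 -0.3
```

Lean is now about 8°. Finish it.

carry_out(
  deltas=[
    [[-0.6,0,-0.03],0,0],
    [[-0.6,0,0],0,0],
    [[-0.5,0,0],0,0],
    [[-0.3,0,0],0,0],
    [[-0.1,0,0],0,0],
    [[0,0,0],0,0],
  ],
)

```text
clock: 28.02
eef_pos: [478.3, 375.0, 178.4]
eef_rot: [-3.141, 0.0, 1.816]
wrist_force: [-0.9, 1.7, -0.2]
finger_gap: 15.7
```

```bash
python3 rk.py 22
```

```text
[478.3 375.  178.4] 28.0167 [-0.9  1.7 -0.2] 15.732029444292785
40 151 sx [-19.8  17.4  28.5] sy -69.5 69.9
48 45 sx [22.5 24.2 28.8] sy -69.1 61.1
56 96 sx [23.  25.3 36.4] sy -69.1 63.6
64 85 sx [20.7 29.1 35.3] sy -67.4 63.5
72 16 sx [18.8 27.1 37.7] sy -11.3 0.0
80 20 sx [18.5 23.6 38.4] sy -11.8 6.0
88 16 sx [19.6 26.1 38.3] sy -9.9 -0.7
96 17 sx [18.9 26.8 40. ] sy -9.9 1.8
104 18 sx [19.1 24.6 40.5] sy -11.1 2.8
112 16 sx [20.7 24.9 40.8] sy -12.2 1.8
120 19 sx [19.8 24.5 39.8] sy -11.4 3.8
tcp 28.2 -0.3
```

View pics/scene22z.png

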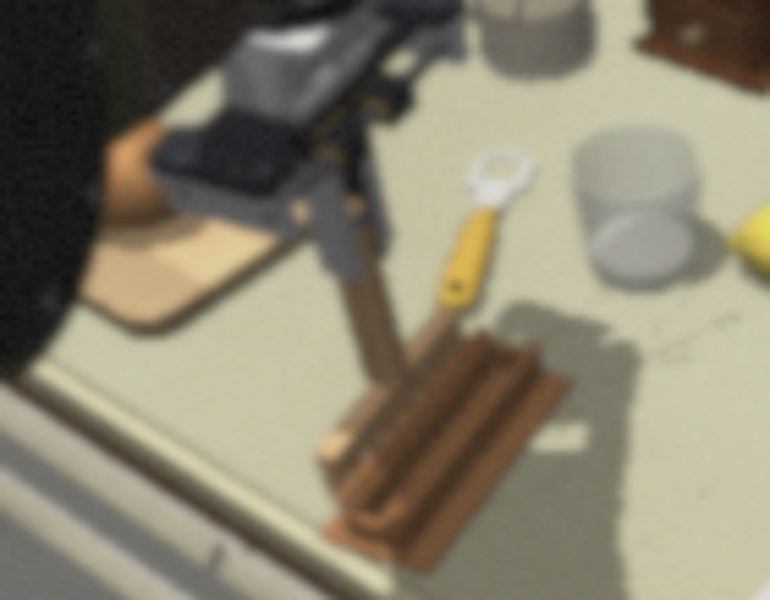

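Upright within about 1°. Clamp, step off the wall, lift, and measure with the wrist camera.

carry_out(
  deltas=[
    [[0,0,0],0,0],
    [[0,0,0],0,0],
    [[0.4,0,0],0,0],
    [[0.2,0,-0.5],0,0],
    [[0,0,-1.2],0,0],
    [[0,0,-1.5],0,0],
    [[0,0,-1.2],0,0],
    [[-0.8,0,-0.2],0,0],
    [[-1.2,0,0],0,0],
    [[-1,0,0],0,0],
    [[-0.6,0,0],0,0],
    [[0,0,0],0,0],
    [[0,0,0],0,0],
  ],
  grip_force=60,
)

```text
clock: 29.15
eef_pos: [485.7, 345.7, 224.0]
eef_rot: [-3.141, 0.0, 1.815]
wrist_force: [0.2, 0.4, -0.8]
finger_gap: 15.7
```

```bash
python3 rk.py 23
python3 - <<'E'
from h import *
p,M,s=tool()
im,d=vision.camera('wrist'); cv2.imwrite('pics/wrist23.png',im[...,::-1]); c=cal('wrist'); C=cloud(c,d).reshape(-1,3)
im2,d2=vision.camera('side'); cv2.imwrite('pics/side23z.png',cv2.resize(im2[150:330,200:360,::-1],None,fx=4,fy=3.2))
Cs=cloud(cal('side'),d2).reshape(-1,3)
a=np.radians(13.97); SY=np.array([np.cos(a),np.sin(a)]); SX=np.array([-np.sin(a),np.cos(a)]); S=np.array([485.5,347.7])
for n,C in(('wrist',C),('side',Cs)):
    sx=(C[:,:2]-S)@SX; sy=(C[:,:2]-S)@SY
    for z in range(40,260,10):
        k=(abs(sy)<(7 if z>115 or z<80 else 65))&(abs(sx)<50)&(C[:,2]>z)&(C[:,2]<z+10)
        if k.sum()>5: print(n,z,k.sum(),np.percentile(sx[k],[5,50,95]).round(1),np.percentile(sy[k],[2,98]).round(1))
E
```

```text
[485.7 345.7 224. ] 29.15 [ 0.2  0.4 -0.8] 15.717743539746373
40 72 sx [-20.8 -17.7  19.2] sy -69.4 65.1
64 25 sx [-7.4 -2.1  4.1] sy -67.8 61.1
72 59 sx [-8.  -3.9  4.2] sy -68.6 61.9
80 58 sx [-8.  -4.1  1.8] sy -68.6 63.5
88 28 sx [-7.7 -5.8  2.7] sy -67.8 60.9
96 55 sx [-8.2 -6.6 -2. ] sy -69.8 61.0
104 156 sx [-7.8 -3.1  5.6] sy -69.5 64.3
112 31 sx [-11.5  -4.    5.9] sy -60.4 58.7
120 19 sx [-11.7  -4.6   9.1] sy -10.9 2.6
tcp -2.0 -0.3
wrist 40 38 [17.  19.4 20.9] [-6.  6.]
wrist 80 59 [5.  6.7 7. ] [-63.7  63.6]
wrist 90 144 [6.7 7.  7.2] [-63.6  62.5]
wrist 100 1102 [-5.4  3.7  7.3] [-62.4  62.2]
wrist 110 611 [-4.2  0.1  6.9] [-63.   62.1]
wrist 120 29 [11.6 12.6 12.8] [-6.6  5.9]
wrist 130 36 [11.8 12.8 13. ] [-6.3  6.1]
wrist 140 40 [11.9 13.  13.2] [-6.4  6.7]
wrist 150 44 [12.2 13.2 13.4] [-6.7  6.4]
wrist 160 47 [12.4 13.4 13.7] [-6.5  6.3]
wrist 170 62 [12.7 13.6 13.9] [-6.7  6.6]
wrist 180 65 [12.8 13.9 14.3] [-6.7  6.7]
wrist 190 77 [13.1 14.  14.4] [-6.4  6.5]
wrist 200 91 [13.1 14.3 14.7] [-6.7  6.8]
wrist 210 103 [13.4 14.5 15. ] [-6.5  6.5]
wrist 220 123 [13.4 
[... 195 characters left out ...]
side 90 92 [3.7 5.5 6.7] [-63.8  61.6]
side 100 229 [-4.1  5.2  7.3] [-63.   61.4]
side 110 228 [-6.7 -0.3 10.9] [-62.1  63. ]
side 120 22 [10.  11.  12.7] [-6.9  6.2]
side 130 20 [ 9.8 11.7 12.3] [-6.8  6.7]
side 140 19 [ 9.2 11.1 12.3] [-6.1  4.8]
side 150 22 [ 8.9 10.  12.3] [-6.2  5.7]
side 160 22 [ 8.4 10.7 12.4] [-6.7  6. ]
side 170 21 [ 9.5 10.7 12. ] [-6.7  6.3]
side 180 26 [ 9.6 11.2 13. ] [-6.2  6.7]
side 190 22 [ 8.3 11.6 12.8] [-6.7  6.1]
side 200 22 [10.4 12.  13.3] [-6.2  5.1]
side 210 23 [ 9.9 11.7 13.5] [-6.3  5.7]
side 220 24 [10.6 12.1 13.8] [-6.3  6.1]
side 230 27 [ 9.2 12.3 14. ] [-6.9  6.6]
side 240 68 [-5.8  9.5 13.6] [-6.6  6.6]
side 250 15 [-6.6  2.4  6.9] [-3.6  4.7]
```

View pics/wrist23.png

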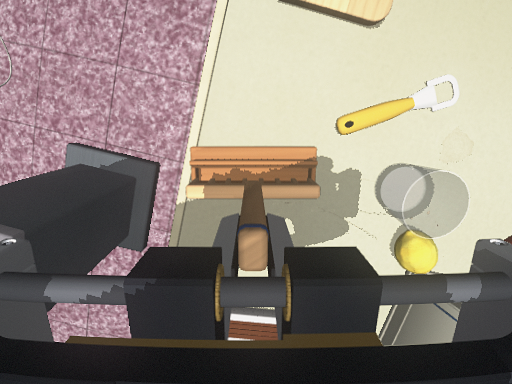

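View pics/side23z.png

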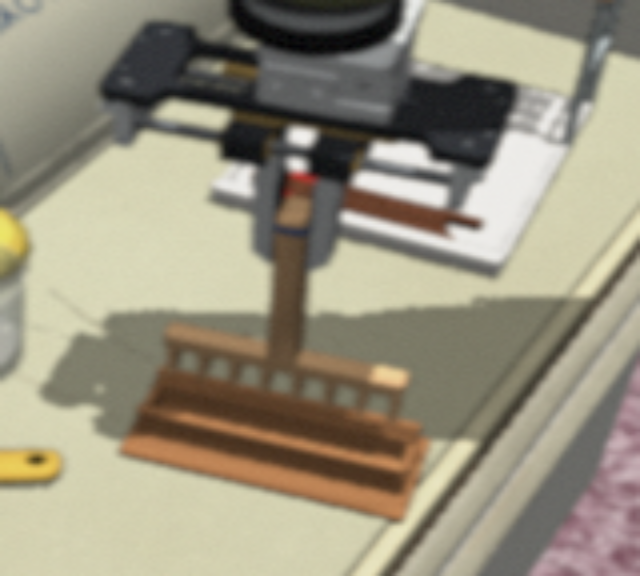

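Rake is upright (tilt ≈1.3°), head centred over the slot (sx -7.5…+7), tips ≈69 mm. Insert.

carry_out(
  deltas=[
    [[0,0,0.6],0,0],
    [[0,0,1],0,0],
    [[0,0,1],0,0],
    [[0,0,1],0,0],
    [[0,0,0.8],0,0],
    [[0,0,0.7],0,0],
    [[0,0,0.4],0,0],
    [[0,0,0.2],0,0],
    [[0,0,0],0,0],
  ],
  grip_force=30,
)

```text
clock: 30.05
eef_pos: [485.5, 346.2, 167.0]
eef_rot: [-3.141, 0.0, 1.816]
wrist_force: [0.5, 0.4, -0.4]
finger_gap: 15.6
```

carry_out(
  deltas=[
    [[0,0,0.1],0,0],
    [[0,0,0.1],0,0],
    [[0,0,0.1],0,0],
    [[0,0,0],0,0],
  ],
)

```text
clock: 30.38
eef_pos: [485.6, 346.2, 164.3]
eef_rot: [3.141, -0.0, 1.816]
wrist_force: [-0.6, 0.2, -1.4]
finger_gap: 15.7
```

```bash
python3 rk.py 24
```

```text
[485.6 346.2 164.3] 30.3833 [-0.6  0.2 -1.4] 15.706189808652214
40 157 sx [-19.3  -6.   20.5] sy -69.5 70.0
48 128 sx [-8.  -0.7  6.3] sy -69.6 63.3
56 19 sx [-10.9  -7.8   5.6] sy -12.6 2.0
64 17 sx [-11.1  -4.4   8.5] sy -10.7 5.9
72 16 sx [-10.3  -4.4  10.5] sy -10.8 2.2
80 18 sx [-10.   -4.5   7.7] sy -12.3 4.2
88 15 sx [-10.8  -5.3   9.8] sy -9.9 1.9
96 17 sx [-10.4  -7.2   9.8] sy -9.8 6.3
104 17 sx [-9.6 -3.4  8.9] sy -11.8 0.4
112 21 sx [-10.1  -5.4  10.8] sy -10.5 3.8
120 19 sx [-9.3 -3.6  9.1] sy -11.0 4.7
tcp -1.4 -0.3
```

carry_out(
  deltas=[
    [[0,0,0.1],0,0],
    [[0,0,0.1],0,0],
    [[0,0,0],0,0],
  ],
)

```text
clock: 30.68
eef_pos: [485.7, 346.4, 163.4]
eef_rot: [3.141, -0.0, 1.816]
wrist_force: [-2.0, -1.7, 7.9]
finger_gap: 16.0
```

carry_out(
  deltas=[
    [[0,0,0.1],0,0],
    [[0,0,0],0,0],
  ],
)

```text
clock: 30.85
eef_pos: [485.7, 346.4, 163.4]
eef_rot: [3.14, -0.001, 1.816]
wrist_force: [-4.5, -3.1, 15.4]
finger_gap: 16.3
```

Bottomed on the stand. Ease off and open slowly.

carry_out(
  deltas=[
    [[0,0,-0.15],0,0],
    [[0,0,0],0,0],
    [[0,0,0],0,0.5],
    [[0,0,0],0,0.5],
    [[0,0,0],0,0.5],
    [[0,0,0],0,0.5],
    [[0,0,0],0,0.5],
    [[0,0,0],0,0.5],
    [[0,0,0],0,0.5],
    [[0,0,0],0,0.5],
    [[0,0,0],0,0.5],
    [[0,0,0],0,0.5],
  ],
)

```text
clock: 31.85
eef_pos: [485.5, 346.2, 162.9]
eef_rot: [-3.142, 0.0, 1.816]
wrist_force: [0.1, -0.7, 0.8]
finger_gap: 47.1
```

```bash
python3 rk.py 25
```

```text
[485.5 346.2 162.9] 31.85 [ 0.1 -0.7  0.8] 47.073092062934855
40 174 sx [-19.8  -5.5  20. ] sy -69.6 69.5
48 115 sx [-7.2 -1.2  6.2] sy -67.2 63.6
56 16 sx [-12.7  -9.5   4.9] sy -10.1 6.9
64 16 sx [-9.8 -2.5  9.4] sy -9.7 -0.2
72 16 sx [-11.6  -5.7   8.9] sy -9.9 3.1
80 17 sx [-10.3  -6.2   8.8] sy -11.1 6.4
88 18 sx [-11.   -0.7  12.8] sy -10.9 3.8
96 18 sx [-10.3  -6.7   8.5] sy -9.6 3.0
104 18 sx [-9.9 -2.2 10.5] sy -11.0 4.4
112 18 sx [-11.   -6.1   7.9] sy -9.7 6.8
120 13 sx [-9.5 -5.7  4.4] sy -9.6 5.5
tcp -1.4 -0.3
```

Released and standing upright. Retreat straight up and clear the view.

carry_out(
  deltas=[
    [[0,0,-0.5],0,0.5],
    [[0,0,-1.5],0,0.5],
    [[0,0,-2],0,0.5],
    [[0,0,-2],0,0.5],
    [[0,0,-2],0,0.5],
    [[0,0,-2],0,0.5],
    [[1,-1.5,-1],0,0.5],
    [[2,-2,0],0,0.5],
    [[2.5,-2.5,0],0,0.5],
    [[2.5,-2.5,0],0,0.5],
    [[2.5,-2.5,0],0,0.5],
    [[2,-2.5,0],0,0.5],
    [[1,-1,0],0,0.5],
    [[0,0,0],0,0.5],
    [[0,0,0],0,0.5],
  ],
)

```text
clock: 33.15
eef_pos: [311.9, 442.2, 273.3]
eef_rot: [3.141, -0.0, 1.817]
wrist_force: [0.9, -0.6, -0.8]
finger_gap: 46.8
```

```bash
python3 look.py 26
python3 - <<'E'
from h import *
im,d=vision.camera('side'); C=cloud(cal('side'),d); cv2.imwrite('pics/side26f.png',im[...,::-1])
P=C.reshape(-1,3); a=np.radians(13.97); SY=np.array([np.cos(a),np.sin(a)]); SX=np.array([-np.sin(a),np.cos(a)]); S=np.array([485.5,347.7])
sx=(P[:,:2]-S)@SX; sy=(P[:,:2]-S)@SY
for z in (60,100,140,170,182):
    k=(abs(sy)<20)&(abs(sx)<30)&(P[:,2]>z)&(P[:,2]<z+14); print(z,k.sum(),np.percentile(sx[k],[5,50,95]).round(1),P[k][:,2].max().round(1))
T=t(P); hsv=cv2.cvtColor(im,cv2.COLOR_RGB2HSV).reshape(-1,3); dark=(hsv[:,2]<110)&(hsv[:,1]>100)
q=T[dark&(T[:,0]>-118)&(T[:,0]<110)&(abs(T[:,1])<95)&(T[:,2]<60)&(T[:,2]>12)]; print(len(q),np.percentile(q,[1,50,99],0).round(1))
im2,_=vision.camera('scene'); cv2.imwrite('pics/scene26f.png',im2[...,::-1])
a0=cv2.imread('pics/side0.png').astype(int); b=im[...,::-1].astype(int)
print('diff shelf/jars region', np.abs(a0-b)[85:135,290:345].mean(), 'opener',np.abs(a0-b)[288:308,140:215].mean(),'glass/lemon',np.abs(a0-b)[215:270,172:210].mean())
E
```

```text
[311.9 442.2 273.3] [[-450.3 -195.7  273.3]] 33.15 [ 0.9 -0.6 -0.8] 46.82169893797852
60 35 [-4.2  9.7 11.5] 73.6
100 37 [-3.9 10.6 12.2] 114.0
140 46 [-4.   9.1 11.6] 153.8
170 47 [-4.  10.1 11.7] 183.9
182 84 [-9.3  3.  10.6] 192.1
86 [[-102.3  -72.1   16.2]
 [ -91.    17.8   20.1]
 [ -75.4   48.5   23.8]]
diff shelf/jars region 17.90969696969697 opener 17.32111111111111 glass/lemon 16.303827751196174
```

View pics/side26f.png

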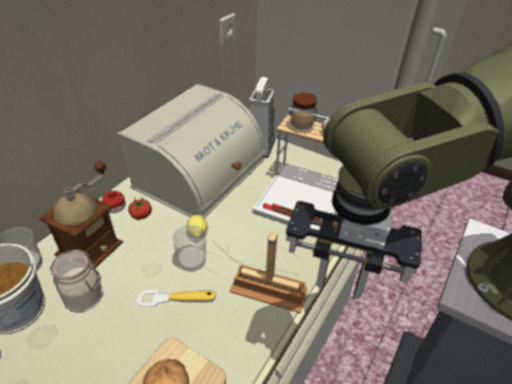

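View pics/side26z.png

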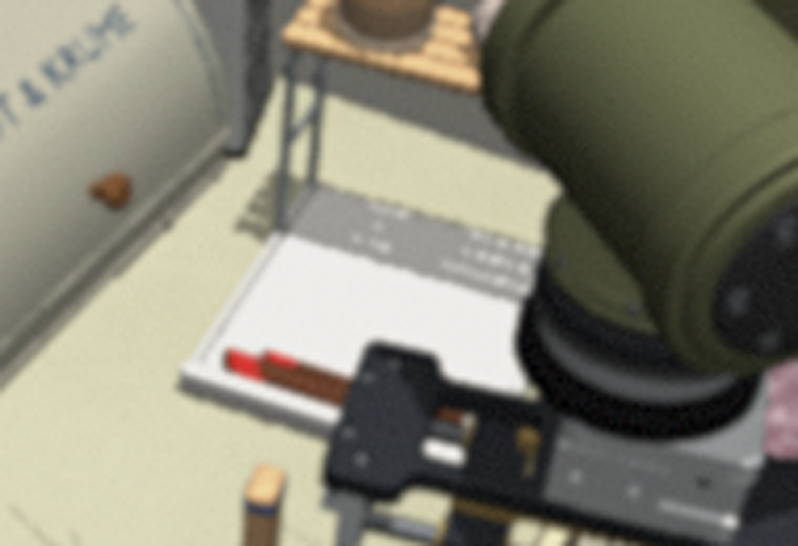

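View pics/scene26f.png

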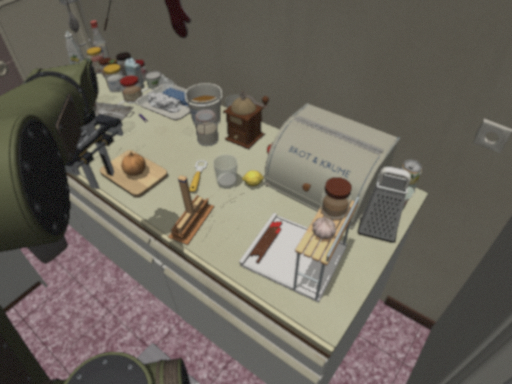

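Both views show four sticks flat in rows along the rail (scene (267,242)). The rake is upright in its stand (handle vertical within about 1 mm over its length). Jar, garlic, opener, glass and lemon sit at the same pixels as at the start.

```bash
python3 -c "
from cell import workorder; print(workorder.sign_off())"
```

```text
the job is handed in; nothing more can be done
None
```

The four chopsticks now lie flat in parallel rows, side by side against the tall rail, and the rake is back upright in its stand. I handed the job in at about 33 s of the 59 s allowed.

- **Leaning:** The tool cannot tilt, so I leaned the rake about 47° by pivoting it in the grip against the stand's slot wall. I then reached under the shelf behind the sticks and combed them to the rail. Contact with the rail read about 4 N.
- **Straightening:** My first try at setting the rake upright, inside the slot, failed because the teeth hopped over the far wall; nothing was disturbed. I straightened it against the outer face of the stand's near wall instead, then inserted it and released it.
- **Last checks:**
  - **Sticks:** Four rows of sticks with their tops about 20 mm above the worktop, so none lies on another. Their ends are staggered by up to about 20 mm. After the rake went back, the arm partly hid the tray in the side view, but the scene view showed the sticks unchanged.
  - **Rake:** The handle is vertical, to within about 1 mm over its length.
  - **Things around:** The jar, garlic, opener, glass and lemon look unmoved by eye. The image difference I ran on them was too noisy to confirm it.

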